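Hold the gauge block flush on the tilted inspection stage

TASK

Pick up the aluminium gauge block from the trolley, lay its underside flush on the lower part of the tilted stage's face, lengthwise up the slope and short of the black lamp bar (either end first), and then slide it up the face, under the lamp bar, until its leading end meets the orange stop. Finish while still gripping it there and pressing it flush onto the face with a force clearly more than its own weight (about 10 N), square and midway between the two yellow lines; do not let go. Leave the other loose things where they are.

Things in the scene. Friction and masses are not known exactly. Their poses are not given: they have to be found in the camera images.
- gauge_block: pale aluminium gauge block with five bores in its top, loose, about 0.26 kg, 32 x 78 x 22 mm (x, y, z; long axis y). Origin: centre of its underside; z points out of the top. It lies flat, its long axis roughly pointing away from the robot. Grip it across its 32 mm width (x) with the fingertips a few mm above its underside, so that they clear the stage's face
- stage: flat aluminium plate of a tilting inspection stage, face 135 mm long up the slope, 88 mm wide. Origin: middle of the face's lower edge, 45 mm above the trolley. x points up the slope along the face (away from the robot), y across, z out of the face. The slope differs each time, about 0.2 to 0.5 rad, and is clamped: it does not give. Two thin yellow lines at y = +-22 mm run up the face
- seat (a point): point on the stage's face where the centre of the block's underside lies when the block is fully home (stage x = 89 mm, y = 0, z = 0); axes as those of the stage: x up the slope, y across, z out of the face. The block rubs noticeably on the face as it slides, so rubbing alone can push back with several N before the stop is met
- stand: grey base plate of the stage, fixed to the trolley, 170 x 116 x 12 mm, with hinge ears (up to 49 mm high, 114 mm over their outsides) beside the stage's lower edge. Origin: centre of its underside; the hinge is at its x = -70 mm
- blue_vial: vial with a blue cap, 30 x 32 x 60 mm, bystander; origin at the centre of its underside
- white_vial: vial with a white cap, 30 x 30 x 50 mm, bystander; origin at the centre of its underside
- carton: small card box, 46 x 70 x 34 mm, bystander; origin at the centre of its underside
- driver: red screwdriver, 185 x 20 x 23 mm along its x, bystander; origin at the centre of its underside
- cutter: side cutter with green grips, 154 x 61 x 16 mm, bystander; origin at the centre of its underside
- plug: black cable connector, 32 x 64 x 28 mm, bystander; origin at the centre of its underside
- stop (a point): middle of the foot of the orange stop's near side (stage x = 128 mm, y = 0, z = 0), where the block's end shall meet it; the stop is 50 mm wide and stands 14 mm out of the face; axes as the stage's
- lamp_bar (a point): middle of the underside of the black lamp bar that bridges the face (stage x = 113 mm, y = 0, z = 32 mm). The bar is 12 mm wide up the slope, 90 mm long across it and 12 mm thick (top 44 mm above the face); its two posts, 9 mm thick, stand at y = +-36 mm. Axes as the stage's

How it is judged:
On the way, in this order (a step that is already met when the one before it is completed fails the run):
1. the block has been lifted: gripped, its underside over 60 mm above the trolley, clear of the stage (height (world z) of gauge_block above 0.06 m and contact force between gauge_block and stage below 0.05 N and contact force between the fingers and gauge_block above 2 N), for 0.1 s.
2. the block touches the lower face flush (within 3 mm and 0.08 rad), pointing up the slope within 0.2 rad, its centre 18 to 85 mm short of home (contact force between gauge_block and stage above 0.5 N and x of gauge_block in the frame of seat between -0.085 and -0.018 m and z of gauge_block in the frame of seat between -0.003 and 0.003 m and angle between the z axis of gauge_block and the z axis of seat, either way round below 0.08 rad and angle between the y axis of gauge_block and the x axis of seat, either way round below 0.2 rad), for 0.1 s.
At the end, for the whole second after the job is handed in: The block is still gripped and at rest: its end at the stop (within 4 mm), centred within 6 mm, square within 0.1 rad, flush with the face (within 2.5 mm and 0.035 rad) and pressed on the stage with more than 5 N (its weight alone gives at most 3 N) (x of gauge_block in the frame of seat between -0.004 and 0.004 m and y of gauge_block in the frame of seat between -0.006 and 0.006 m and z of gauge_block in the frame of seat between -0.0025 and 0.0025 m and angle between the z axis of gauge_block and the z axis of seat, either way round below 0.035 rad and angle between the y axis of gauge_block and the x axis of seat, either way round below 0.1 rad and contact force between gauge_block and stage above 5 N and contact force between the fingers and gauge_block above 3 N and linear speed of gauge_block below 0.02 m/s); the arm keeps its last pose, push and grip.
It fails at once if another loose thing is pushed more than 25 mm from its place (distance of any of blue_vial, white_vial, carton, driver, cutter, plug from where it was at the start of the episode above 0.025 m).
It also fails if it takes over 50 s, if anything falls off the work surface, if the arm or the gripper's body presses on something with over 40 N, if the wrist force passes 120 N, or if a joint passes its speed limit or range.

ROBOT

A 7-joint arm with a two-finger parallel gripper is mounted at the origin on a cart in front of the work surface, level with it; the furniture and walls round the work are solid. World frame = base frame: x ahead of the robot, y to its left, z up, the work surface at z = 0. Lengths are in m, angles in rad, forces in N, time in s.
With the tool pointing down it reaches from about 0.425 to 0.925 m from the base axis. Payload 6.8 kg.
Tool frame: the origin (TCP) lies at the very end of the fingers, on their centre line; the grasp point (between the pads) lies 19 mm behind it (bot.grasp_offset is the distance from the TCP to the grasp point, in m); z points along the fingers, y is the direction in which the jaws open and shut (so a half turn about z gives the same grasp; the last joint's range is limited). The gripper opens to 85 mm and grips with 20 to 120 N. Pads are 22 mm wide; open, the fingers measure 114 mm over their backs; the gripper's body (76 mm by 85 mm) begins 54 mm behind the grasp point. The pads swing forward as they close: fully open they stand 13 mm farther back than shut.
Start: joints at [1.182, 0.477, 0.022, 1.555, -0.011, 1.109, -0.083], TCP at [0.187, -0.649, 0.231] pointing down, gripper open.
Joint ranges: [-2.96, 2.96], [-0.34, 2.1], [-1.41, 1.46], [0.24, 2.44], [-1.37, 4.51], [0.17, 1.92], [-2.96, 2.96]. Speed limits (rad/s): [2.39, 2.39, 3.14, 3.14, 3.14, 3.14, 3.14].

INTERFACE

Orientations are given as a unit quaternion [w, x, y, z].
In Python, from station import monitor, cams, bot, finder gives the robot as it stands.
- The arm moves only by the tool jog_arm, never from a script. Its argument "plan" is a list of rows, each an object of numbers: "x", "y", "z": the shift along the tool's x, y, z as a fraction of full scale; "wx", "wy", "wz": the turn, a rotation vector about the tool's x, y, z as a fraction of full scale. A call has 1 to 12 rows; each row is the pose to reach, as a shift and turn from the pose measured when the call began, along the tool's axes at that moment, turning the shorter way round; what a row does not reach only later rows make up. Full scale, the value 1, is 20 cm for a shift and 180 degrees for a turn. A row lasts 1/12 s, in which the tool goes at most 41.7 mm and 7.16 degrees, less where a joint would pass 70% of its speed; a pose out of reach is approached as far as the arm can. A call with a number of a shift or a turn outside -1 to 1 is refused whole. A call with a gripper value outside its range is refused whole. "hand" is the opening, from -1 (shut) to 1 (fully open), set as the call begins (left out, the last holds). The fingers move at their own pace and stop on an object; "grip_force" is the grip in N (left out, the last holds). Time passes only in rows, so rows that repeat a pose let the fingers close. It gives the time, the measured TCP pose, the force and the opening at its end, in the units of the state.
- monitor.get_obs(): the state, without advancing time (a new reading comes with each control period).
- cams.read_camera(name): name is "scene" or "top" or "wrist"; returns the picture (400x640x3 uint8, red, green, blue); there is no depth.
- cams.get_calibration(name): a dict with "fx", "fy", "cx", "cy" (pixels), "extrinsics" (4x4, takes a point from world to camera coordinates). Camera axes: x right, y down, z forward; pixel columns grow to the right and rows downward; lengths in m; the calibration is good to about 2 mm. A picture is of the moment at which its call begins: read the wrist's pose just before it. get_calibration takes no time and is no camera call; for the wrist camera it gives the pose at the moment of the call.
- bot.hand_in(): hands the job in, once; it reports no verdict.
Trained networks look in the newest picture that a camera, given by its name, has taken for a name from the list of things; names that differ only in an ending like _2 or _b are one class to them, and where a whole thing is asked for, a point or a joint stands for the part that bears it (a point fixed in the world has none). Each returns a list of dicts, best first, with "confidence" (0 to 1); they miss things now and then, are a little off and sometimes report something else, mostly with a low value. They report only what shows in the picture. A call takes as long as a camera call.
- finder.find_in(camera, target): "bbox" ([left, top, width, height] in pixels, round what is visible of it).
- finder.place_of(camera, target): "location" ([column, row] in pixels: a listed point, or the origin of a listed thing).
The state is a dict: "t": time; "q": joint angles; "joint_vel": joint speeds; "joint_torque": joint torques, N m; "eef_pos": TCP position; "tool_rot": TCP orientation; "contact_force": force on the tool from outside, world axes, zero at the start; "torque": the same for the moment, N m; "gripper_width": opening from 0.0 (shut) to 1.0 (fully open).
Only numpy, scipy, OpenCV 4.12 (cv2) and the standard library are available. Lean on these libraries where they do the work, as an engineer would, in place of code of your own. Each camera call takes 0.05 s, during which the arm holds its last target. There are 200 camera calls.

## Working session

There is one attempt and no reset: what is moved stays moved. The work goes in short steps, Python scripts to look and compute and a tool call to move; the robot and the scene stay as the last step left them, time stands still between calls to the robot, and variables do not carry over. Pictures are saved under pics/ and viewed, about 8 in all and at most 12, crops included, and the job is handed in when it is done.

Besides the shell and the picture viewer there is one more tool, called after "Emit:" as name(argument=value, ...), one argument or row to a line, values as JSON. jog_arm: Moves the arm, as the interface text tells. Shift numbers are shares of 20 cm and turn numbers shares of 180 degrees, none past 1 either way. Its arguments: {"type":"object","properties":{"plan":{"type":"array","items":{"type":"object","properties":{"x":{"type":"number","minimum":-1,"maximum":1},"y":{"type":"number","minimum":-1,"maximum":1},"z":{"type":"number","minimum":-1,"maximum":1},"wx":{"type":"number","minimum":-1,"maximum":1},"wy":{"type":"number","minimum":-1,"maximum":1},"wz":{"type":"number","minimum":-1,"maximum":1}}}},"hand":{"type":"number"},"grip_force":{"type":"number"}},"required":["plan"]}

```bash
mkdir -p pics; ls
cat > h.py <<'E'
import numpy as np, cv2
from station import monitor,cams,bot,finder
from scipy.spatial.transform import Rotation as R
def snap(c,name):
    im=cams.read_camera(c); cv2.imwrite(f'pics/{name}.png',im[:,:,::-1]); return im,cams.get_calibration(c)
def K(cal): return np.array([[cal['fx'],0,cal['cx']],[0,cal['fy'],cal['cy']],[0,0,1.]])
def ray(cal,p):
    E=np.array(cal['extrinsics']); d=E[:3,:3].T@np.linalg.inv(K(cal))@np.array([p[0],p[1],1.]); return -E[:3,:3].T@E[:3,3],d/np.linalg.norm(d)
def atz(cal,p,z):
    o,d=ray(cal,p); return o+d*(z-o[2])/d[2]
def proj(cal,P):
    E=np.array(cal['extrinsics']); c=np.atleast_2d(P)@E[:3,:3].T+E[:3,3]; u=c@K(cal).T; return u[:,:2]/u[:,2:]
def tri(obs):
    A=0;b=0
    for cal,p in obs:
        o,d=ray(cal,p); M=np.eye(3)-np.outer(d,d); A=A+M; b=b+M@o
    return np.linalg.solve(A,b)
def tool():
    s=monitor.get_obs(); q=np.array(s['tool_rot']); return np.array(s['eef_pos']),R.from_quat(q[[1,2,3,0]]),s
E
python3 - <<'E'
from h import *
np.set_printoptions(precision=4,suppress=True)
T={}
for c in ['scene','top']:
    im,cal=snap(c,c)
    for n in ['gauge_block','stage','seat','stop','lamp_bar','stand']:
        r=finder.place_of(c,n)
        print(c,n,[(np.round(x['location'],1),round(x['confidence'],2)) for x in r[:2]])
        if r: T.setdefault(n,[]).append((cal,r[0]['location']))
    for n in ['blue_vial','white_vial','carton','driver','cutter','plug']:
        r=finder.place_of(c,n)
        if r: print(c,n,round(r[0]['confidence'],2),atz(cal,r[0]['location'],0))
for n,o in T.items():
    if len(o)==2: print(n,tri(o))
    print([atz(*x,0) for x in o])
print(tool()[2])
E
```

```text
pics
scene gauge_block [(array([388.1, 218.5]), 0.79)]
scene stage [(array([303.7, 275.7]), 0.87)]
scene seat [(array([285. , 272.2]), 0.65), (array([282.7, 248. ]), 0.62)]
scene stop [(array([272.2, 236.5]), 0.78)]
scene lamp_bar [(array([282.4, 233.2]), 0.65), (array([303.1, 273.8]), 0.51)]
scene stand [(array([288.1, 272.8]), 0.78)]
scene blue_vial 0.7 [0.7422 0.0867 0.    ]
scene white_vial 0.7 [0.6091 0.4055 0.    ]
scene carton 0.65 [0.7338 0.1908 0.    ]
scene driver 0.33 [0.6105 0.4064 0.    ]
scene cutter 0.84 [0.719  0.3322 0.    ]
scene plug 0.63 [ 0.4297  0.3952 -0.    ]
top gauge_block [(array([373.2, 250.9]), 0.76), (array([443.1, 250.4]), 0.74)]
top stage [(array([268., 232.]), 0.69)]
top seat [(array([270.6, 207.7]), 0.59), (array([309.6, 171. ]), 0.34)]
top stop [(array([272.9, 196.1]), 0.66), (array([376.4, 254.7]), 0.23)]
top lamp_bar [(array([275.6, 204.4]), 0.55)]
top stand [(array([276. , 216.5]), 0.73)]
top blue_vial 0.67 [0.757  0.1609 0.    ]
top white_vial 0.63 [0.6108 0.4276 0.    ]
top carton 0.62 [0.7501 0.1661 0.    ]
top driver 0.48 [ 0.4362 -0.4456  0.
[... 483 characters left out ...]
_bar [0.5839 0.1881 0.119 ]
[array([0.6842, 0.0612, 0.    ]), array([0.5985, 0.2013, 0.    ])]
stand [0.5575 0.2012 0.0004]
[array([0.5642, 0.203 , 0.    ]), array([0.5516, 0.198 , 0.    ])]
{'t': 1.3, 'q': array([ 1.1819,  0.477 ,  0.0224,  1.5554, -0.0115,  1.1093, -0.0831]), 'joint_vel': array([-0.0002,  0.0007, -0.0005,  0.0011,  0.0007,  0.0001, -0.0026]), 'joint_torque': array([  0.0012, -59.6327,   1.607 , -28.1546,   0.0124,   0.0015,
         0.    ]), 'eef_pos': array([ 0.1871, -0.6486,  0.2313]), 'tool_rot': array([-0.    ,  0.9902,  0.1399,  0.    ]), 'contact_force': array([-0.5053, -0.32  , -0.0924]), 'torque': array([0.0505, 0.0132, 0.054 ]), 'gripper_width': 1.00177730735655}
```

View pictures.

View pics/scene.png

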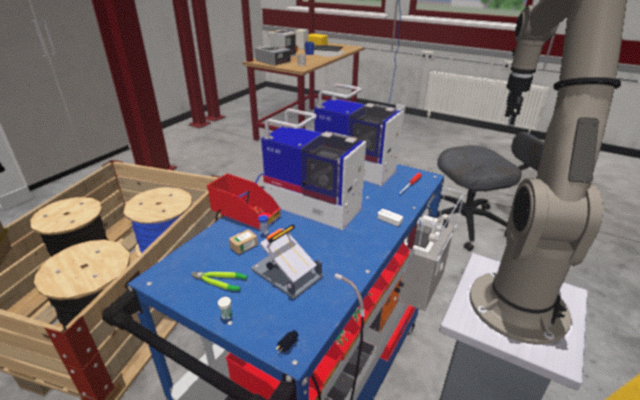

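View pics/top.png

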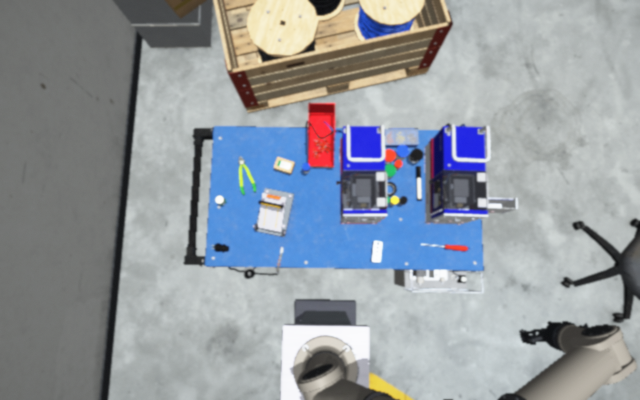

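Emit:
jog_arm(
  plan=[
    {"x": 0.3,"y": -0.35,"z": -0.1},
    {"x": 0.6,"y": -0.7,"z": -0.1},
    {"x": 0.9,"y": -0.97,"z": -0.1},
    {"x": 0.9,"y": -0.97,"z": -0.1},
    {"x": 0.9,"y": -0.97,"z": -0.1},
    {"x": 0.9,"y": -0.97,"z": -0.1},
    {"x": 0.9,"y": -0.97,"z": -0.1},
    {"x": 0.9,"y": -0.97,"z": -0.1},
  ],
  hand=1,
  grip_force=60,
)

```text
invalid input at $.plan[0]: expected keys x, y, z, wx, wy, wz
```

Emit:
jog_arm(
  plan=[
    {"x": 0.3,"y": -0.35,"wz": 0.03},
    {"x": 0.6,"y": -0.7,"wz": 0.06},
    {"x": 0.9,"y": -0.97,"wz": 0.089},
    {"x": 0.9,"y": -0.97,"wz": 0.089},
    {"x": 0.9,"y": -0.97,"wz": 0.089},
    {"x": 0.9,"y": -0.97,"wz": 0.089},
    {"x": 0.9,"y": -0.97,"wz": 0.089},
    {"x": 0.9,"y": -0.97,"wz": 0.089},
    {"x": 0.9,"y": -0.97,"wz": 0.089},
  ],
)

```text
invalid input at $.plan[0]: expected keys x, y, z, wx, wy, wz
```

Run:
```python
from h import *
np.set_printoptions(precision=4,suppress=True)
im,cal=snap('wrist','w1')
p,r,s=tool(); print(p,r.as_matrix(),s['t'],s['q'])
print(np.linalg.inv(np.array(cal['extrinsics'])))
for x in finder.place_of('wrist','gauge_block')[:2]: print(x,atz(cal,x['location'],0))
for x in finder.find_in('wrist','gauge_block')[:2]: print(x)
```

```text
[ 0.1871 -0.6486  0.2313] [[ 0.9608  0.2771  0.    ]
 [ 0.2771 -0.9608 -0.    ]
 [ 0.      0.     -1.    ]] 1.35 [ 1.1819  0.477   0.0224  1.5554 -0.0115  1.1093 -0.0831]
[[ 0.2763 -0.9116 -0.3043  0.2648]
 [-0.9611 -0.2621 -0.0875 -0.6277]
 [ 0.      0.3166 -0.9486  0.3749]
 [ 0.      0.      0.      1.    ]]
```

View pics/w1.png

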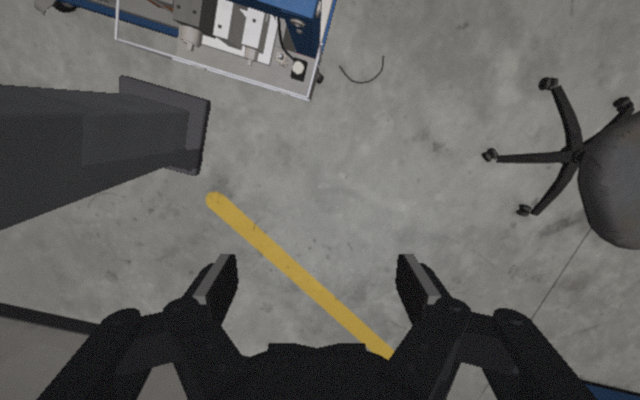

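Emit:
jog_arm(
  plan=[
    {"x": 0.3,"y": -0.35,"z": -0.1,"wx": 0,"wy": 0,"wz": 0},
    {"x": 0.6,"y": -0.7,"z": -0.1,"wx": 0,"wy": 0,"wz": 0},
    {"x": 0.9,"y": -0.97,"z": -0.1,"wx": 0,"wy": 0,"wz": 0},
    {"x": 0.9,"y": -0.97,"z": -0.1,"wx": 0,"wy": 0,"wz": 0},
    {"x": 0.9,"y": -0.97,"z": -0.1,"wx": 0,"wy": 0,"wz": 0},
    {"x": 0.9,"y": -0.97,"z": -0.1,"wx": 0,"wy": 0,"wz": 0},
    {"x": 0.9,"y": -0.97,"z": -0.1,"wx": 0,"wy": 0,"wz": 0},
    {"x": 0.9,"y": -0.97,"z": -0.1,"wx": 0,"wy": 0,"wz": 0},
    {"x": 0.9,"y": -0.97,"z": -0.1,"wx": 0,"wy": 0,"wz": 0},
  ],
  hand=1,
  grip_force=60,
)

```text
t: 2.2
eef_pos: [0.3068, -0.4119, 0.2517]
tool_rot: [0.0, 0.99, 0.141, 0.0]
contact_force: [-0.1, -0.5, 0.2]
gripper_width: 1.002
```

Emit:
jog_arm(
  plan=[
    {"x": 0.3,"y": -0.35,"z": 0,"wx": 0,"wy": 0,"wz": 0.03},
    {"x": 0.6,"y": -0.7,"z": 0,"wx": 0,"wy": 0,"wz": 0.06},
    {"x": 0.85,"y": -0.97,"z": 0,"wx": 0,"wy": 0,"wz": 0.089},
    {"x": 0.85,"y": -0.97,"z": 0,"wx": 0,"wy": 0,"wz": 0.089},
    {"x": 0.85,"y": -0.97,"z": 0,"wx": 0,"wy": 0,"wz": 0.089},
    {"x": 0.85,"y": -0.97,"z": 0,"wx": 0,"wy": 0,"wz": 0.089},
    {"x": 0.85,"y": -0.97,"z": 0,"wx": 0,"wy": 0,"wz": 0.089},
    {"x": 0.85,"y": -0.97,"z": 0,"wx": 0,"wy": 0,"wz": 0.089},
    {"x": 0.85,"y": -0.97,"z": 0,"wx": 0,"wy": 0,"wz": 0.089},
    {"x": 0.85,"y": -0.97,"z": 0,"wx": 0,"wy": 0,"wz": 0.089},
  ],
)

```text
t: 3.03
eef_pos: [0.4151, -0.1805, 0.2514]
tool_rot: [0.001, 1.0, -0.0, -0.0]
contact_force: [-0.4, 0.2, -0.7]
gripper_width: 0.997
```

```bash
cat > look.py <<'E'
from h import *
np.set_printoptions(precision=4,suppress=True)
import sys
im,cal=snap('wrist',sys.argv[1])
p,r,s=tool(); print(p,r.as_matrix(),s['t'],s['q'])
for x in finder.place_of('wrist','gauge_block')[:2]: print(x,atz(cal,x['location'],0))
# bright low-saturation blob -> min area rect on top plane
hsv=cv2.cvtColor(im,cv2.COLOR_RGB2HSV); m=((hsv[...,1]<60)&(hsv[...,2]>130)).astype(np.uint8)
cs,_=cv2.findContours(cv2.morphologyEx(m,cv2.MORPH_OPEN,np.ones((3,3))),cv2.RETR_EXTERNAL,cv2.CHAIN_APPROX_NONE)
for c in cs:
    if cv2.contourArea(c)<800: continue
    w=np.array([atz(cal,q,0.022)[:2] for q in c[:,0]]).astype(np.float32)
    print(cv2.boundingRect(c),cv2.minAreaRect(w))
E
python3 look.py w2
```

```text
[ 0.4151 -0.1805  0.2514] [[ 1.     -0.0006 -0.    ]
 [-0.0006 -1.     -0.0012]
 [-0.      0.0012 -1.    ]] 3.0833 [ 0.5331  0.1011 -0.2787  2.0234  0.034   1.021  -1.3334]
{'location': [320.4, 161.4], 'confidence': 0.93} [ 0.4232 -0.1882  0.    ]
(39, 203, 203, 135) ((0.24755270779132843, 0.07067563384771347), (0.23962433636188507, 0.29084450006484985), 0.25099483132362366)
(240, 154, 400, 204) ((0.23552624881267548, -0.3649687170982361), (0.31619542837142944, 0.6478421688079834), 9.288408279418945)
(307, 133, 29, 59) ((0.4250829517841339, -0.18825985491275787), (0.03382881358265877, 0.07922732830047607), 84.1523666381836)
(608, 81, 32, 69) ((0.4842454195022583, -0.5792079567909241), (0.08010929077863693, 0.039037320762872696), 20.223892211914062)
(3, 8, 333, 24) ((0.5939231514930725, -0.010522544384002686), (0.01597767509520054, 0.3876402974128723), 1.1474239826202393)
```

View pics/w2.png

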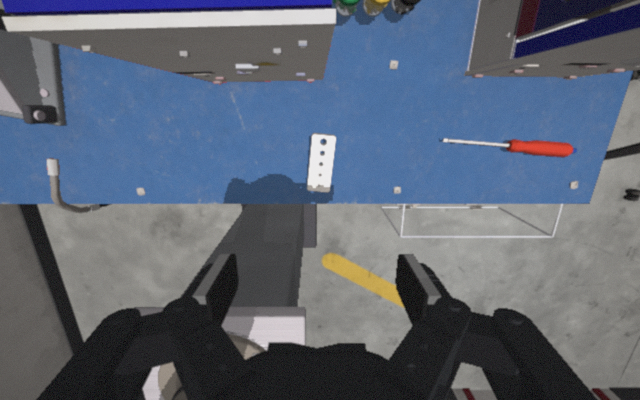

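Emit:
jog_arm(
  plan=[
    {"x": -0.04,"y": 0.0275,"z": 0.2,"wx": 0,"wy": 0,"wz": 0.0325},
    {"x": -0.04,"y": 0.0275,"z": 0.4,"wx": 0,"wy": 0,"wz": 0.0325},
    {"x": -0.04,"y": 0.0275,"z": 0.6,"wx": 0,"wy": 0,"wz": 0.0325},
    {"x": -0.04,"y": 0.0275,"z": 0.8,"wx": 0,"wy": 0,"wz": 0.0325},
    {"x": -0.04,"y": 0.0275,"z": 0.9,"wx": 0,"wy": 0,"wz": 0.0325},
    {"x": -0.04,"y": 0.0275,"z": 0.9,"wx": 0,"wy": 0,"wz": 0.0325},
    {"x": -0.04,"y": 0.0275,"z": 0.9,"wx": 0,"wy": 0,"wz": 0.0325},
    {"x": -0.04,"y": 0.0275,"z": 0.9,"wx": 0,"wy": 0,"wz": 0.0325},
  ],
)

```text
t: 3.8
eef_pos: [0.408, -0.1869, 0.0727]
tool_rot: [0.001, 0.999, -0.052, 0.001]
contact_force: [1.1, 0.8, 1.4]
gripper_width: 1.004
```

```bash
python3 look.py w3
```

```text
[ 0.4084 -0.1869  0.0731] [[ 0.9946 -0.1034  0.0029]
 [-0.1034 -0.9946 -0.0024]
 [ 0.0031  0.0021 -1.    ]] 3.85 [ 0.4929  0.3603 -0.2384  2.201   0.1527  0.5916 -1.5319]
{'location': [315.5, 192.0], 'confidence': 0.89} [ 0.4244 -0.1897  0.    ]
(447, 363, 49, 37) ((0.22848449647426605, -0.32134589552879333), (0.04728991165757179, 0.04587864503264427), 83.85025024414062)
(41, 274, 155, 79) ((0.339419960975647, -0.020419105887413025), (0.06885472685098648, 0.1317775845527649), 1.1712013483047485)
(312, 260, 99, 98) ((0.3204007148742676, -0.21888573467731476), (0.08670572936534882, 0.09915280342102051), 82.06779479980469)
(349, 255, 49, 30) ((0.36073121428489685, -0.2291586846113205), (0.03812729939818382, 0.026972981169819832), 83.93041229248047)
(415, 235, 225, 131) ((0.33007076382637024, -0.38551515340805054), (0.250009685754776, 0.11227493733167648), 56.43593978881836)
(290, 144, 47, 104) ((0.4259030222892761, -0.18841899931430817), (0.032882943749427795, 0.08004371076822281), 84.26309204101562)
```

Emit:
jog_arm(
  plan=[
    {"x": -0.003,"y": 0,"z": 0.15,"wx": 0,"wy": 0,"wz": 0},
    {"x": -0.003,"y": 0,"z": 0.28,"wx": 0,"wy": 0,"wz": 0},
    {"x": -0.003,"y": 0,"z": 0.345,"wx": 0,"wy": 0,"wz": 0},
    {"x": -0.003,"y": 0,"z": 0.345,"wx": 0,"wy": 0,"wz": 0},
    {"x": -0.003,"y": 0,"z": 0.345,"wx": 0,"wy": 0,"wz": 0},
    {"x": -0.003,"y": 0,"z": 0.345,"wx": 0,"wy": 0,"wz": 0},
  ],
)

```text
t: 4.4
eef_pos: [0.4093, -0.1874, 0.0057]
tool_rot: [0.002, 0.999, -0.052, 0.003]
contact_force: [-0.1, 0.2, -0.4]
gripper_width: 0.997
```

Emit:
jog_arm(
  plan=[
    {"x": 0,"y": 0,"z": 0,"wx": 0,"wy": 0,"wz": 0},
    {"x": 0,"y": 0,"z": 0,"wx": 0,"wy": 0,"wz": 0},
    {"x": 0,"y": 0,"z": 0,"wx": 0,"wy": 0,"wz": 0},
    {"x": 0,"y": 0,"z": 0,"wx": 0,"wy": 0,"wz": 0},
    {"x": 0,"y": 0,"z": 0,"wx": 0,"wy": 0,"wz": 0},
    {"x": 0,"y": 0,"z": 0,"wx": 0,"wy": 0,"wz": 0},
    {"x": 0,"y": 0,"z": 0,"wx": 0,"wy": 0,"wz": 0},
    {"x": 0,"y": 0,"z": 0,"wx": 0,"wy": 0,"wz": 0},
    {"x": 0,"y": 0,"z": 0,"wx": 0,"wy": 0,"wz": 0},
  ],
  hand=-1,
  grip_force=70,
)

```text
t: 5.15
eef_pos: [0.4096, -0.1874, 0.0064]
tool_rot: [0.002, 0.999, -0.051, 0.003]
contact_force: [-1.6, 2.2, 11.7]
gripper_width: 0.36
```

```bash
python3 look.py w4|head -5
```

```text
[ 0.4096 -0.1874  0.0064] [[ 0.9947 -0.1029  0.0063]
 [-0.1029 -0.9947 -0.0039]
 [ 0.0067  0.0033 -1.    ]] 5.2 [ 0.4482  0.4921 -0.19    2.2298  0.2211  0.4293 -1.5946]
(76, 333, 66, 42) ((0.37228554487228394, -0.05701204016804695), (0.021585334092378616, 0.05105244368314743), 32.2270622253418)
(311, 315, 44, 31) ((0.36807724833488464, -0.19371455907821655), (0.026300961151719093, 0.019992182031273842), 89.6907730102539)
```

Emit:
jog_arm(
  plan=[
    {"x": 0,"y": 0,"z": -0.1,"wx": 0,"wy": 0,"wz": 0},
    {"x": 0,"y": 0,"z": -0.25,"wx": 0,"wy": 0,"wz": 0},
    {"x": 0,"y": 0,"z": -0.45,"wx": 0,"wy": 0,"wz": 0},
    {"x": 0,"y": 0,"z": -0.65,"wx": 0,"wy": 0,"wz": 0},
    {"x": 0,"y": 0,"z": -0.85,"wx": 0,"wy": 0,"wz": 0},
    {"x": 0,"y": 0,"z": -1,"wx": 0,"wy": 0,"wz": 0},
    {"x": 0,"y": 0,"z": -1,"wx": 0,"wy": 0,"wz": 0},
    {"x": 0,"y": 0,"z": -1,"wx": 0,"wy": 0,"wz": 0},
    {"x": 0,"y": 0,"z": -1,"wx": 0,"wy": 0,"wz": 0},
  ],
)

```text
t: 6.0
eef_pos: [0.4071, -0.1863, 0.2052]
tool_rot: [0.002, 0.999, -0.052, 0.002]
contact_force: [-0.5, 0.3, -3.7]
gripper_width: 0.353
```

Run:
```python
from h import *
np.set_printoptions(precision=4,suppress=True)
im,cal=snap('wrist','w5')
p,r,s=tool(); print(p,r.as_matrix(),s['contact_force'],s['gripper_width'])
c=cams.get_calibration('top')
# machine foot, estimated via w2 pose (tool at .4151,-.1805,.2514)
E5=np.array(cal['extrinsics']); 
T5=np.eye(4);T5[:3,:3]=r.as_matrix();T5[:3,3]=p
C=E5@T5 # tool->cam
T2=np.eye(4);T2[:3,:3]=np.diag([1,-1,-1.]);T2[:3,3]=[.4151,-.1805,.2514]
cal2=dict(cal,extrinsics=C@np.linalg.inv(T2))
for q in [(85,47),(220,80),(322,80),(470,75),(62,124)]: print(q,atz(cal2,q,0))
```

```text
[ 0.4069 -0.1862  0.2047] [[ 0.9947 -0.1028  0.0029]
 [-0.1028 -0.9947 -0.0027]
 [ 0.0032  0.0024 -1.    ]] [-0.7811  0.2981 -4.0167] 0.3493130402043871
(85, 47) [0.5701 0.1117 0.    ]
(220, 80) [ 0.5313 -0.0556  0.    ]
(322, 80) [ 0.5312 -0.1897  0.    ]
(470, 75) [ 0.5371 -0.3833  0.    ]
(62, 124) [0.4757 0.1686 0.    ]
```

View pics/w5.png

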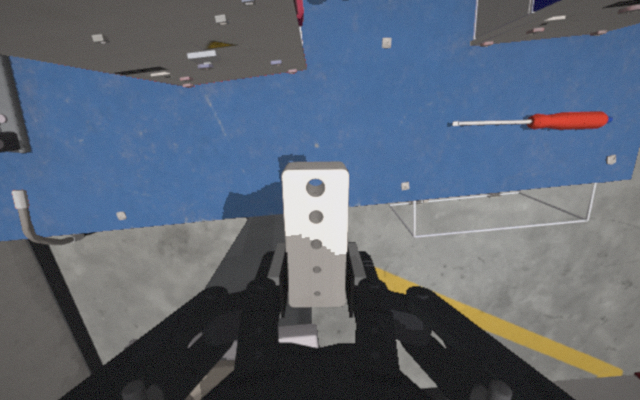

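Emit:
jog_arm(
  plan=[
    {"x": 0.03,"y": -0.15,"z": -0.2,"wx": 0,"wy": 0,"wz": 0},
    {"x": 0.077,"y": -0.35,"z": -0.375,"wx": 0,"wy": 0,"wz": 0},
    {"x": 0.077,"y": -0.55,"z": -0.375,"wx": 0,"wy": 0,"wz": 0},
    {"x": 0.077,"y": -0.75,"z": -0.375,"wx": 0,"wy": 0,"wz": 0},
    {"x": 0.077,"y": -0.96,"z": -0.375,"wx": 0,"wy": 0,"wz": 0},
    {"x": 0.077,"y": -0.96,"z": -0.375,"wx": 0,"wy": 0,"wz": 0},
    {"x": 0.077,"y": -0.96,"z": -0.375,"wx": 0,"wy": 0,"wz": 0},
    {"x": 0.077,"y": -0.96,"z": -0.375,"wx": 0,"wy": 0,"wz": 0},
  ],
)

```text
t: 6.72
eef_pos: [0.4407, 0.004, 0.2774]
tool_rot: [0.001, 0.999, -0.05, -0.0]
contact_force: [0.6, -0.7, -3.1]
gripper_width: 0.357
```

Emit:
jog_arm(
  plan=[
    {"x": -0.03,"y": -0.2,"z": 0,"wx": 0,"wy": 0,"wz": 0.01},
    {"x": -0.06,"y": -0.4,"z": 0,"wx": 0,"wy": 0,"wz": 0.02},
    {"x": -0.09,"y": -0.6,"z": 0,"wx": 0,"wy": 0,"wz": 0.03},
    {"x": -0.12,"y": -0.8,"z": 0,"wx": 0,"wy": 0,"wz": 0.032},
    {"x": -0.13,"y": -0.99,"z": 0,"wx": 0,"wy": 0,"wz": 0.032},
    {"x": -0.13,"y": -0.99,"z": 0,"wx": 0,"wy": 0,"wz": 0.032},
    {"x": -0.13,"y": -0.99,"z": 0,"wx": 0,"wy": 0,"wz": 0.032},
    {"x": -0.13,"y": -0.99,"z": 0,"wx": 0,"wy": 0,"wz": 0.032},
  ],
)

```text
t: 7.38
eef_pos: [0.4348, 0.2015, 0.2755]
tool_rot: [0.002, 0.995, -0.101, -0.002]
contact_force: [-0.2, -1.0, -3.4]
gripper_width: 0.354
```

Run:
```python
from h import *
np.set_printoptions(precision=4,suppress=True)
im,cal=snap('wrist','w6')
p,r,s=tool(); print(p,r.as_matrix(),s['contact_force'],s['gripper_width'],s['q'],s['t'])
for n in ['stage','seat','stop','lamp_bar','stand']:
    for x in finder.place_of('wrist',n)[:2]: print(n,x)
cv2.imwrite('pics/w6b.png',cv2.resize(im[:260,100:540,::-1],None,fx=1.8,fy=1.8,interpolation=cv2.INTER_CUBIC))
import pickle; pickle.dump((cal,p,r.as_matrix()),open('w6.pkl','wb'))
```

```text
[0.4349 0.201  0.2757] [[ 0.9792 -0.2028 -0.0031]
 [-0.2028 -0.9792 -0.0045]
 [-0.0021  0.005  -1.    ]] [-0.1639 -0.8284 -3.1821] 0.35401439789358624 [ 0.0203  0.1638 -0.6446  1.9163  0.1122  1.1016 -2.4443] 7.4333
stage {'location': [295.8, 123.9], 'confidence': 0.81}
seat {'location': [293.0, 52.0], 'confidence': 0.88}
stop {'location': [285.4, 8.7], 'confidence': 0.87}
lamp_bar {'location': [285.9, 38.8], 'confidence': 0.62}
stand {'location': [290.3, 71.0], 'confidence': 0.97}
```

View pics/w6b.png

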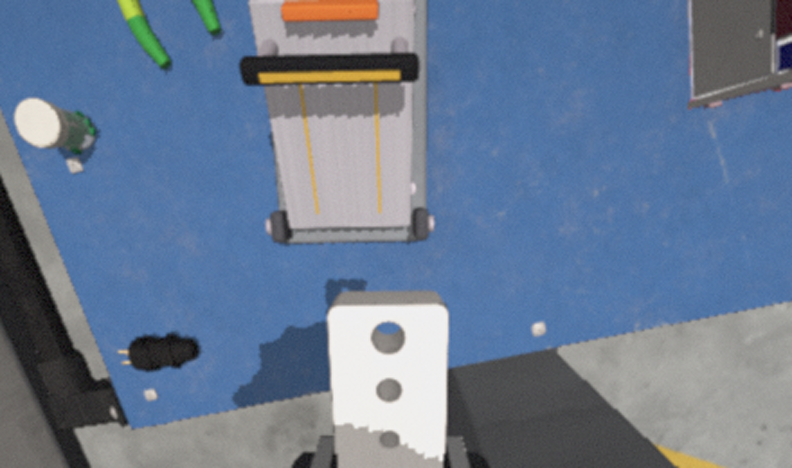

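```bash
cat > fit.py <<'E'
from h import *
import pickle
from scipy.optimize import least_squares
np.set_printoptions(precision=4,suppress=True)
cal,p,Rt=pickle.load(open('w6.pkl','rb'))
im=cv2.imread('pics/w6.png'); hsv=cv2.cvtColor(im,cv2.COLOR_BGR2HSV)
ys,xs=np.nonzero(cv2.inRange(hsv,(15,70,120),(30,255,255))[52:122]); ys+=52
L=np.c_[xs,ys][(xs>262)&(xs<282)]; Rr=np.c_[xs,ys][(xs>300)&(xs<316)]; print(len(L),len(Rr))
oy,ox=np.nonzero(cv2.inRange(hsv,(3,130,100),(16,255,255))[:20,240:330]); ox+=240; print('orange',ox.min(),ox.max(),oy.min(),oy.max())
cs,ct=cams.get_calibration('scene'),cams.get_calibration('top')
pts=[(cal,(0,.044,0),(258.3,126.7),1.5),(cal,(0,-.044,0),(328.3,126.7),1.5),
 (cal,(.128,.025,0),(ox.min(),oy.max()+.5),1.5),(cal,(.128,-.025,0),(ox.max()+1,oy.max()+.5),1.5),
 (cal,(.107,.045,.044),(235,46.7),2),(cal,(.107,-.045,.044),(331.7,44.4),2),
 (cal,(0,0,0),(295.8,123.9),3),(cal,(.089,0,0),(293,52),3),(cal,(.128,0,0),(285.4,8.7),3),(cal,(.113,0,.032),(285.9,38.8),3),
 (cs,(0,0,0),(303.7,275.7),3),(cs,(.089,0,0),(282.7,248),3),(cs,(.128,0,0),(272.2,236.5),3),
 (ct,(0,0,0),(268,232),3),(ct,(.128,0,0),(272.9,196.1),3),(ct,(.089,0,0),(270.6,207.7),3)]
def pose(v): return np.array([v[0],v[1],.045]),R.from_euler('ZY',[v[2],-v[3]]).as_matrix()
def res(v,full=False):
    o,M=pose(v); out=[]
    for c,P,q,s in pts: out+=list((proj(c,o+M@np.array(P))[0]-q)/s)
    n=len(out)
    for D,y in((L,.022),(Rr,-.022)):
        a,b=proj(cal,np.array([o+M@[.02,y,0],o+M@[.1,y,0]])); d=(b-a)/np.linalg.norm(b-a)
        if len(D): out+=list((d[0]*(D[:,1]-a[1])-d[1]*(D[:,0]-a[0]))/len(D)**.5*3)
    return np.array(out[:n]).reshape(-1,2) if full else np.array(out)
f=least_squares(res,[.493,.223,-.2,.4],loss='soft_l1')
o,M=pose(f.x); print('x0 y0 yaw slope',f.x,np.sqrt(np.diag(np.linalg.inv(f.jac.T@f.jac))))
print(res(f.x,True))
np.savez('stage.npz',o=o,M=M)
E
python3 fit.py
```

```text
144 142
orange 256 309 0 11
x0 y0 yaw slope [ 0.4964  0.2153 -0.1837  0.4454] [0.0011 0.0006 0.0099 0.0247]
[[ 1.4175  0.7101]
 [-0.4943 -0.293 ]
 [ 2.1139 -0.5544]
 [-0.1676 -1.3406]
 [-0.0722  0.5917]
 [ 0.1158  0.6237]
 [-0.6054  1.0377]
 [-1.681   0.3518]
 [-0.3151  0.4596]
 [-0.7483 -0.9469]
 [ 0.8161 -1.2938]
 [ 0.4695 -0.1798]
 [ 0.8535  0.2097]
 [ 0.4539 -0.7418]
 [ 0.493   0.3609]
 [ 0.7411 -0.137 ]]
```

```bash
cat > goto.py <<'E'
from h import *
import sys
np.set_printoptions(precision=4,suppress=True)
S=np.load('stage.npz'); o,M=S['o'],S['M']
def go(b):  # target of TCP in stage frame
    p,r,s=tool(); Rt=r.as_matrix()
    t=o+M@np.array(b); G=M@np.diag([1,-1,-1.])
    print('target',t,'shift',Rt.T@(t-p)/.2,'turn',R.from_matrix(Rt.T@G).as_rotvec()/np.pi)
    print('now in stage',M.T@(p-o),'tilt err(stage)',R.from_matrix(M.T@Rt@np.diag([1,-1,-1.])).as_rotvec(),'F stage',M.T@s['contact_force'],s['t'],s['q'])
if __name__=='__main__': go([float(a) for a in sys.argv[1:4]])
E
python3 goto.py .029 0 .085
```

```text
target [0.4861 0.2172 0.1342] shift [ 0.236  -0.1263  0.7124] turn [ 0.0024  0.1419 -0.0058]
now in stage [ 0.0475 -0.0239  0.2342] tilt err(stage) [-0.0075  0.4457 -0.0183] F stage [-0.8218  1.0564 -2.523 ] 7.6833 [ 0.02    0.1626 -0.6465  1.9151  0.1118  1.1014 -2.445 ]
```

Emit:
jog_arm(
  plan=[
    {"x": 0.05,"y": -0.03,"z": 0.05,"wx": 0,"wy": 0.035,"wz": 0},
    {"x": 0.1,"y": -0.06,"z": 0.1,"wx": 0,"wy": 0.07,"wz": 0},
    {"x": 0.15,"y": -0.1,"z": 0.2,"wx": 0,"wy": 0.105,"wz": 0},
    {"x": 0.236,"y": -0.126,"z": 0.3,"wx": 0.002,"wy": 0.142,"wz": -0.006},
    {"x": 0.236,"y": -0.126,"z": 0.4,"wx": 0.002,"wy": 0.142,"wz": -0.006},
    {"x": 0.236,"y": -0.126,"z": 0.4,"wx": 0.002,"wy": 0.142,"wz": -0.006},
    {"x": 0.236,"y": -0.126,"z": 0.4,"wx": 0.002,"wy": 0.142,"wz": -0.006},
    {"x": 0.236,"y": -0.126,"z": 0.4,"wx": 0.002,"wy": 0.142,"wz": -0.006},
    {"x": 0.236,"y": -0.126,"z": 0.4,"wx": 0.002,"wy": 0.142,"wz": -0.006},
  ],
)

```text
t: 8.43
eef_pos: [0.4861, 0.2165, 0.1968]
tool_rot: [0.021, 0.971, -0.09, 0.219]
contact_force: [-0.1, 0.3, -3.3]
gripper_width: 0.353
```

```bash
python3 goto.py .029 0 .085
python3 - <<'E'
from h import *
import pickle
im,cal=snap('wrist','w7'); p,r,s=tool()
pickle.dump((cal,p,r.as_matrix()),open('w7.pkl','wb'))
for n in ['stage','seat','stop','lamp_bar','gauge_block']:
    for x in finder.place_of('wrist',n)[:1]: print(n,x)
S=np.load('stage.npz'); o,M=S['o'],S['M']
v=im.copy()
for P in [(0,.044,0),(0,-.044,0),(.128,.025,0),(.128,-.025,0),(.107,.045,.044),(.107,-.045,.044),(.135,.044,0),(.135,-.044,0),(.128,.025,.014),(.128,-.025,.014)]:
    q=proj(cal,o+M@np.array(P))[0]; print(P,q.round(1)); cv2.circle(v,tuple(int(a) for a in q.round()),2,(255,0,255),-1)
cv2.imwrite('pics/w7b.png',cv2.resize(v[:330,140:480,::-1],None,fx=1.8,fy=1.8,interpolation=cv2.INTER_CUBIC))
E
```

```text
target [0.4861 0.2172 0.1342] shift [-0.1349 -0.0039  0.2823] turn [ 0.0008  0.0005 -0.0002]
now in stage [ 0.0561 -0.0006  0.1414] tilt err(stage) [-0.0024  0.0017 -0.0005] F stage [-1.5913  0.3219 -2.918 ] 8.4333 [-0.9665  0.1484  0.2312  2.2059  0.5878  0.5989 -2.9568]
seat {'location': [313.8, 153.9], 'confidence': 0.93}
stop {'location': [314.9, 118.5], 'confidence': 0.58}
lamp_bar {'location': [315.2, 138.8], 'confidence': 0.78}
gauge_block {'location': [316.9, 228.6], 'confidence': 0.81}
(0, 0.044, 0) [276.  234.6]
(0, -0.044, 0) [353.6 234.7]
(0.128, 0.025, 0) [289.6 116.6]
(0.128, -0.025, 0) [340.2 116.8]
(0.107, 0.045, 0.044) [262.4 143.6]
(0.107, -0.045, 0.044) [367.1 143.9]
(0.135, 0.044, 0) [269.9 109.1]
(0.135, -0.044, 0) [359.9 109.4]
(0.128, 0.025, 0.014) [288.2 117.1]
(0.128, -0.025, 0.014) [341.5 117.2]
```

View pics/w7b.png

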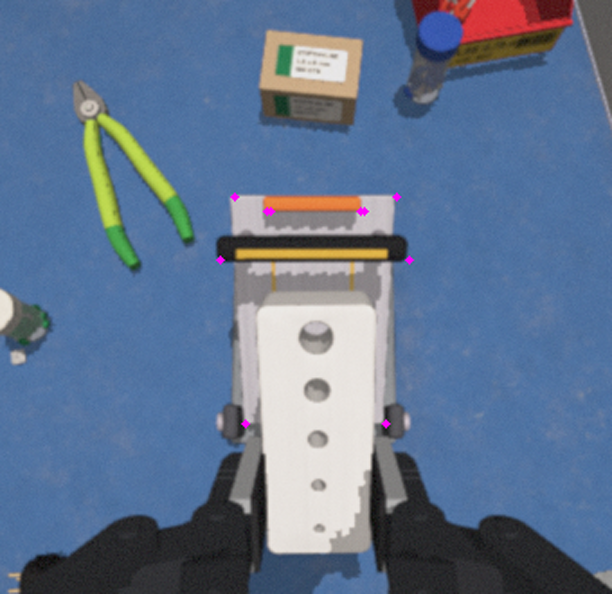

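Emit:
jog_arm(
  plan=[
    {"x": -0.05,"y": -0.012,"z": 0.1,"wx": 0,"wy": 0,"wz": -0.012},
    {"x": -0.1,"y": -0.012,"z": 0.2,"wx": 0,"wy": 0,"wz": -0.012},
    {"x": -0.12,"y": -0.012,"z": 0.3,"wx": 0,"wy": 0,"wz": -0.012},
    {"x": -0.12,"y": -0.012,"z": 0.35,"wx": 0,"wy": 0,"wz": -0.012},
    {"x": -0.12,"y": -0.012,"z": 0.35,"wx": 0,"wy": 0,"wz": -0.012},
    {"x": -0.12,"y": -0.012,"z": 0.35,"wx": 0,"wy": 0,"wz": -0.012},
  ],
)

```text
t: 9.23
eef_pos: [0.4955, 0.2166, 0.1237]
tool_rot: [0.026, 0.973, -0.073, 0.218]
contact_force: [-0.1, 0.5, -2.8]
gripper_width: 0.356
```

```bash
python3 goto.py .032 0.002 .03
```

```text
target [0.5124 0.2143 0.0859] shift [-0.0035 -0.005   0.2076] turn [0.001  0.0011 0.0112]
now in stage [0.0329 0.0012 0.0715] tilt err(stage) [-0.0032  0.0036  0.0353] F stage [-1.3417  0.5109 -2.414 ] 9.2333 [-1.1454  0.3184  0.4765  2.2606  0.5748  0.3701 -2.9451]
```

```bash
cat > fk.py <<'E'
from h import *
from scipy.optimize import least_squares
import itertools
LIM=np.array([[-2.96,2.96],[-.34,2.1],[-1.41,1.46],[.24,2.44],[-1.37,4.51],[.17,1.92],[-2.96,2.96]])
def Q(w,x,y,z): return R.from_quat([x,y,z,w]).as_matrix()
def fk(q,v,s):
    q=np.asarray(q); c1,c3,c5,c7,h,a,b,L=v
    f=lambda ax,t:R.from_euler(ax,t).as_matrix()
    A=f('z',s[0]*q[0]+c1)@f('y',q[1]); B=A@f('z',s[1]*q[2]+c3)@f('y',q[3]); C=B@f('z',s[2]*q[4]+c5)@f('y',q[5]); D=C@f('z',s[3]*q[6]+c7)
    return np.array([0,0,h])+A[:,2]*a+B[:,2]*b+C[:,2]*L, D
M_=lambda *r:np.array(r).reshape(3,3)
data=[([1.1819,.477,.0224,1.5554,-.0115,1.1093,-.0831],[.1871,-.6486,.2313],M_(.9608,.2771,0,.2771,-.9608,0,0,0,-1)),
([.5331,.1011,-.2787,2.0234,.034,1.021,-1.3334],[.4151,-.1805,.2514],M_(1,-.0006,0,-.0006,-1,-.0012,0,.0012,-1)),
([.4929,.3603,-.2384,2.201,.1527,.5916,-1.5319],[.4084,-.1869,.0731],M_(.9946,-.1034,.0029,-.1034,-.9946,-.0024,.0031,.0021,-1)),
([.4482,.4921,-.19,2.2298,.2211,.4293,-1.5946],[.4096,-.1874,.0064],M_(.9947,-.1029,.0063,-.1029,-.9947,-.0039,.0067,.0033,-1)),
([.0203,.1638,-.6446,1.9163,.1122,1.1016,-2.4443],[.4349,.201,.2757],M_(.9792,-.2028,-.0031,-.2028,-.9792,-.0045,-.0021,.005,-1))]
for q,p,r in [([-.9665,.1484,.2312,2.2059,.5878,.5989,-2.9568],[.4861,.2165,.1968],Q(.021,.971,-.09,.219)),
 ([-1.1454,.3184,.4765,2.2606,.5748,.3701,-2.9451],[.4955,.2166,.1237],Q(.026,.973,-.073,.218))]: data.append((q,p,r))
def fitfk():
    best=None
    for s in itertools.product([1,-1],repeat=4):
        for c0 in itertools.product([0,np.pi/2,np.pi,-np.pi/2],[0],[0],[0,np.pi/2,np.pi,-np.pi/2]):
            g=lambda v:np.concatenate([np.r_[(P-p)*5,(D-r).ravel()] for q,p,r in data for P,D in [fk(q,v,s)]])
            v0=[c0[0],c0[1],c0[2],c0[3],.36,.545,.474,.4]
            if best is not None and np.sum(g(v0)**2)>20: continue
            f=least_squares(g,v0)
            if best is None or f.cost<best[0]: best=(f.cost,f.x,s)
    return best
if __name__=='__main__':
    b=fitfk(); print(b[0],b[1].round(4),b[2]); np.savez('fk.npz',v=b[1],s=b[2])
    for q,p,r in data: P,D=fk(q,b[1],b[2]); print((P-p).round(4),abs(D-r).max().round(4))
E
python3 fk.py
```

```text
0.01729106324165178 [-0.0864 -0.0132 -0.0095  1.4815  0.3039  0.5679  0.4632  0.3768] (-1, -1, -1, -1)
[-0.007  -0.0023 -0.0059] 0.0146
[ 0.0026  0.0121 -0.0015] 0.0088
[0.0096 0.0086 0.0013] 0.0097
[0.0129 0.0073 0.0009] 0.0102
[ 0.0046  0.0056 -0.0005] 0.0089
[-0.0038 -0.0122  0.0042] 0.0454
[-0.0038 -0.0106  0.0014] 0.0434
```

```bash
cat > fk2.py <<'E'
from fk import *
f_=lambda ax,t:R.from_euler(ax,t).as_matrix()
def fk2(q,v):
    T=np.zeros(3);A=np.eye(3)
    for i in range(7):
        ax='z' if i%2==0 else 'y'; sg=-1 if i%2==0 else 1
        A=A@f_(ax,sg*q[i]+v[i]); T=T+A@v[7+3*i:10+3*i]
    return T,A
v0=np.zeros(28); v0[6]=np.pi/2; v0[7+2]=.304; v0[10+2]=.568; v0[16+2]=.463; v0[22+2]=.377
def g(v): return np.concatenate([np.r_[(P-p)*200,(D-r).ravel()*50] for q,p,r in data for P,D in [fk2(q,v)]]+[(v-v0)*np.r_[np.ones(7)*20,np.ones(21)*10]])
F=least_squares(g,v0); V=F.x
np.savez('fk2.npz',V=V)
if __name__=='__main__':
    np.set_printoptions(precision=4,suppress=True)
    print(V[:7],'\n',V[7:].reshape(7,3))
    for q,p,r in data: P,D=fk2(q,V); print((P-p).round(4),abs(D-r).max().round(4))
    S=np.load('stage.npz'); o,M=S['o'],S['M']
    mid=LIM.mean(1); rng=np.random.default_rng(0)
    def ik(P,G,q0):
        h=lambda q:np.r_[(fk2(q,V)[0]-P)*50,R.from_matrix(fk2(q,V)[1].T@G).as_rotvec()*20,(q-q0)*.02]
        s=least_squares(h,np.clip(q0,LIM[:,0]+.03,LIM[:,1]-.03),bounds=(LIM[:,0]+.02,LIM[:,1]-.02)); return s.x,np.linalg.norm(h(s.x)[:6])
    q0=np.array(data[-1][0])
    for name,G in [('cur',M@np.diag([1,-1,-1.])),('flip',M@np.diag([-1,1,-1.]))]:
      for b in [(.033,.002,.0714),(.040,.002,.0064),(.073,.002,.0064)]:
        P=o+M@np.array(b); L=[]
        for k in range(25):
            st=q0+rng.normal(0,.5,7) if k else q0
            if name=='flip': st=st+np.r_[0,0,0,0,0,0,np.pi]*(1 if st[6]<0 else 0)
            q,e=ik(P,G,st)
            if e<.1: L.append((np.min(np.minimum(q-LIM[:,0],LIM[:,1]-q)),tuple(q.round(2)),round(np.linalg.norm(q-q0),1)))
        L.sort(key=lambda t:-t[0]); print(name,b,len(L),[ (round(a,2),[float(z) for z in c],float(d)) for a,c,d in L[:2]], 'nearest',[float(z) for z in min(L,key=lambda t:t[2])[1]] if L else None)
E
python3 fk2.py
```

```text
[-0.0005 -0.0002 -0.001  -0.0001  0.0005  0.0001  1.5691] 
 [[ 0.0031 -0.0131  0.298 ]
 [-0.0003 -0.0131  0.5544]
 [ 0.001  -0.0164 -0.0136]
 [ 0.0034 -0.0164  0.4671]
 [-0.0045 -0.0004  0.0041]
 [ 0.0031 -0.0004  0.3578]
 [-0.0015  0.001  -0.0192]]
[ 0.0001 -0.0001  0.    ] 0.0003
[-0.0003 -0.0002  0.0001] 0.0002
[ 0.0001  0.     -0.    ] 0.0002
[ 0.0001  0.0003 -0.0001] 0.0004
[-0.0001  0.     -0.0001] 0.0002
[0.0003 0.0002 0.    ] 0.001
[-0.0002 -0.0002  0.0001] 0.0006
cur (0.033, 0.002, 0.0714) 25 [(np.float64(0.15), [-1.31, 0.36, 0.69, 2.27, 0.37, 0.32, -2.78], 0.4), (np.float64(0.14), [-1.34, 0.37, 0.72, 2.27, 0.33, 0.31, -2.74], 0.5)] nearest [-1.2, 0.33, 0.54, 2.26, 0.53, 0.35, -2.94]
cur (0.04, 0.002, 0.0064) 25 [(np.float64(0.02), [-1.1, 0.49, 0.51, 2.24, 0.53, 0.2, -2.94], 0.3), (np.float64(0.02), [-1.09, 0.49, 0.51, 2.24, 0.54, 0.2, -2.94], 0.3)] nearest [-1.1, 0.49, 0.51, 2.24, 0.53, 0.2, -2.94]
cur (0.073, 0.002, 0.0064) 25 [(np.float64(0.08), [-0.99, 0.47, 0.44, 2.18, 0.51, 0.25, -2.86], 0.3), (np.float64(0.08), [-1.0, 0.47, 0.45, 2.18, 0.49, 0.25, -2.84], 0.3)] nearest [-0.99, 0.47, 0.44, 2.18, 0.51, 0.25, -2.86]
flip (0.033, 0.002, 0.0714) 25 [(np.float64(0.19), [-0.81, 0.29, 0.07, 2.25, 0.83, 0.46, -0.08], 2.9), (np.float64(0.18), [-0.88, 0.29, 0.16, 2.26, 0.79, 0.44, -0.04], 2.9)] nearest [-0.81, 0.29, 0.07, 2.25, 0.83, 0.46, -0.08]
flip (0.04, 0.002, 0.0064) 25 [(np.float64(0.24), [-0.36, 0.46, -0.39, 2.2, 1.23, 0.54, -0.4], 2.9), (np.float64(0.22), [-0.67, 0.43, -0.01, 2.22, 1.09, 0.39, -0.3], 2.8)] nearest [-0.67, 0.43, -0.01, 2.22, 1.09, 0.39, -0.3]
flip (0.073, 0.002, 0.0064) 25 [(np.float64(0.24), [-0.6, 0.43, -0.04, 2.17, 0.99, 0.41, -0.15], 2.9), (np.float64(0.18), [-0.73, 0.43, 0.12, 2.17, 0.89, 0.35, -0.06], 3.0)] nearest [-0.6, 0.43, -0.04, 2.17, 0.99, 0.41, -0.15]
```

```bash
cat > gw.py <<'E'
from h import *
import sys
np.set_printoptions(precision=4,suppress=True)
a=[float(x) for x in sys.argv[1:5]]; fl=len(sys.argv)>5
p,r,s=tool(); G=R.from_euler('z',a[3]+(np.pi if fl else 0)).as_matrix()@np.diag([1,-1,-1.])
print('shift',r.as_matrix().T@(np.array(a[:3])-p)/.2,'turn',R.from_matrix(r.as_matrix().T@G).as_rotvec()/np.pi)
print(p,s['t'],s['q'],s['contact_force'],s['gripper_width'])
E
python3 gw.py .45 .08 .2 0
```

```text
shift [ 0.0486  0.7167 -0.3848] turn [ 0.0164 -0.1398 -0.0467]
[0.4955 0.2166 0.1237] 9.2333 [-1.1454  0.3184  0.4765  2.2606  0.5748  0.3701 -2.9451] [-0.0746  0.5335 -2.7565] 0.3563934648704366
```

Emit:
jog_arm(
  plan=[
    {"x": 0,"y": 0,"z": -0.2,"wx": 0,"wy": -0.02,"wz": -0.005},
    {"x": 0,"y": 0.05,"z": -0.4,"wx": 0.005,"wy": -0.05,"wz": -0.015},
    {"x": 0.03,"y": 0.2,"z": -0.4,"wx": 0.01,"wy": -0.085,"wz": -0.03},
    {"x": 0.05,"y": 0.35,"z": -0.4,"wx": 0.0164,"wy": -0.12,"wz": -0.04},
    {"x": 0.05,"y": 0.5,"z": -0.385,"wx": 0.0164,"wy": -0.14,"wz": -0.0467},
    {"x": 0.05,"y": 0.717,"z": -0.385,"wx": 0.0164,"wy": -0.14,"wz": -0.0467},
    {"x": 0.05,"y": 0.717,"z": -0.385,"wx": 0.0164,"wy": -0.14,"wz": -0.0467},
    {"x": 0.05,"y": 0.717,"z": -0.385,"wx": 0.0164,"wy": -0.14,"wz": -0.0467},
    {"x": 0.05,"y": 0.717,"z": -0.385,"wx": 0.0164,"wy": -0.14,"wz": -0.0467},
    {"x": 0.05,"y": 0.717,"z": -0.385,"wx": 0.0164,"wy": -0.14,"wz": -0.0467},
    {"x": 0.05,"y": 0.717,"z": -0.385,"wx": 0.0164,"wy": -0.14,"wz": -0.0467},
  ],
)

```text
t: 10.15
eef_pos: [0.4503, 0.0809, 0.2008]
tool_rot: [-0.001, 1.0, 0.001, 0.0]
contact_force: [0.8, 1.0, -2.7]
gripper_width: 0.357
```

```bash
python3 gw.py .45 .08 .009 0
```

```text
shift [-0.0022  0.0055  0.959 ] turn [-0.0004 -0.0002  0.0004]
[0.4503 0.0809 0.2008] 10.15 [-0.6337  0.1514  0.3559  2.1082 -0.0689  0.8917 -1.8078] [ 0.7572  1.0207 -2.712 ] 0.3569617316971995
```

Emit:
jog_arm(
  plan=[
    {"x": 0,"y": 0,"z": 0.2,"wx": 0,"wy": 0,"wz": 0},
    {"x": 0,"y": 0,"z": 0.4,"wx": 0,"wy": 0,"wz": 0},
    {"x": 0,"y": 0,"z": 0.6,"wx": 0,"wy": 0,"wz": 0},
    {"x": 0,"y": 0,"z": 0.78,"wx": 0,"wy": 0,"wz": 0},
    {"x": 0,"y": 0,"z": 0.9,"wx": 0,"wy": 0,"wz": 0},
    {"x": 0,"y": 0,"z": 0.95,"wx": 0,"wy": 0,"wz": 0},
    {"x": 0,"y": 0,"z": 0.965,"wx": 0,"wy": 0,"wz": 0},
    {"x": 0,"y": 0,"z": 0.97,"wx": 0,"wy": 0,"wz": 0},
    {"x": 0,"y": 0,"z": 0.97,"wx": 0,"wy": 0,"wz": 0},
    {"x": 0,"y": 0,"z": 0.97,"wx": 0,"wy": 0,"wz": 0},
  ],
)

```text
t: 10.98
eef_pos: [0.452, 0.0818, 0.0081]
tool_rot: [-0.001, 1.0, 0.001, 0.002]
contact_force: [-0.7, 1.3, -4.1]
gripper_width: 0.352
```

```bash
python3 gw.py .45 .08 .0065 0
```

```text
shift [-0.0099  0.0092  0.0082] turn [-0.0008 -0.0012  0.0006]
[0.452  0.0818 0.0081] 10.9833 [-0.5061  0.506   0.2331  2.2303 -0.2766  0.427  -1.618 ] [-0.6715  1.2797 -4.1126] 0.3524481256308209
```

Emit:
jog_arm(
  plan=[
    {"x": 0,"y": 0,"z": 0.008,"wx": 0,"wy": 0,"wz": 0},
    {"x": 0,"y": 0,"z": 0.01,"wx": 0,"wy": 0,"wz": 0},
    {"x": 0,"y": 0,"z": 0.01,"wx": 0,"wy": 0,"wz": 0},
    {"x": 0,"y": 0,"z": 0.01,"wx": 0,"wy": 0,"wz": 0},
  ],
)

```text
t: 11.32
eef_pos: [0.4525, 0.082, 0.0066]
tool_rot: [-0.001, 1.0, 0.001, 0.002]
contact_force: [-1.2, -0.4, 0.9]
gripper_width: 0.355
```

Emit:
jog_arm(
  plan=[
    {"x": 0,"y": 0,"z": 0,"wx": 0,"wy": 0,"wz": 0},
    {"x": 0,"y": 0,"z": 0,"wx": 0,"wy": 0,"wz": 0},
    {"x": 0,"y": 0,"z": 0,"wx": 0,"wy": 0,"wz": 0},
    {"x": 0,"y": 0,"z": 0,"wx": 0,"wy": 0,"wz": 0},
    {"x": 0,"y": 0,"z": 0,"wx": 0,"wy": 0,"wz": 0},
    {"x": 0,"y": 0,"z": 0,"wx": 0,"wy": 0,"wz": 0},
    {"x": 0,"y": 0,"z": 0,"wx": 0,"wy": 0,"wz": 0},
    {"x": 0,"y": 0,"z": 0,"wx": 0,"wy": 0,"wz": 0},
    {"x": 0,"y": 0,"z": -0.1,"wx": 0,"wy": 0,"wz": 0},
    {"x": 0,"y": 0,"z": -0.25,"wx": 0,"wy": 0,"wz": 0},
    {"x": 0,"y": 0,"z": -0.4,"wx": 0,"wy": 0,"wz": 0},
    {"x": 0,"y": 0,"z": -0.4,"wx": 0,"wy": 0,"wz": 0},
  ],
  hand=1,
)

```text
t: 12.32
eef_pos: [0.4549, 0.0823, 0.0907]
tool_rot: [-0.003, 1.0, 0.001, 0.006]
contact_force: [1.2, 0.8, -1.1]
gripper_width: 1.001
```

```bash
python3 look.py w8; python3 gw.py .45 .08 .08 0
```

```text
[0.454  0.0824 0.089 ] [[ 0.9999  0.0019  0.0099]
 [ 0.0019 -1.      0.0049]
 [ 0.0099 -0.0049 -0.9999]] 12.3667 [-0.5883  0.3453  0.3263  2.2007 -0.1939  0.6105 -1.6906]
{'location': [316.5, 194.5], 'confidence': 0.85} [0.4636 0.0811 0.    ]
(447, 364, 49, 36) ((0.2719370126724243, -0.07982245087623596), (0.04739406704902649, 0.05022179335355759), 0.4453873336315155)
(139, 364, 47, 36) ((0.26959100365638733, 0.242967426776886), (0.04772055149078369, 0.04892045632004738), 0.4453888535499573)
(456, 296, 184, 90) ((0.35119667649269104, -0.14073854684829712), (0.18520621955394745, 0.07624124735593796), 55.64479064941406)
(223, 295, 79, 63) ((0.33918750286102295, 0.13198444247245789), (0.07212843745946884, 0.07445521652698517), 0.2728894054889679)
(88, 292, 92, 32) ((0.36415261030197144, 0.24791568517684937), (0.0321541391313076, 0.08683208376169205), 6.771998405456543)
(295, 147, 43, 96) ((0.46782591938972473, 0.08088312298059464), (0.07950124889612198, 0.032498326152563095), 1.372625470161438)
(170, 0, 64, 159) ((0.5508100986480713, 0.15627744793891907), (0.04124859347939491, 0.10320288687944412), 89.9682846069336)
(0, 0, 191, 181) ((0.5366729497909546, 0.24172285199165344), (0.12213612347841263, 0.11125314235687256), 6.266770839691162)
shift [-0.0146  0.0114  0.0378] turn [-0.0013 -0.0023  0.0007]
[0.4529 0.0822 0.0876] 12.4167 [-0.5877  0.3475  0.3252  2.2022 -0.1945  0.6096 -1.6901] [-0.8201 -0.4098  0.4145] 1.0014362137429813
```

Emit:
jog_arm(
  plan=[
    {"x": 0,"y": 0,"z": 0,"wx": 0,"wy": 0,"wz": -0.04},
    {"x": 0,"y": 0,"z": 0,"wx": 0,"wy": 0,"wz": -0.08},
    {"x": 0,"y": 0,"z": 0,"wx": 0,"wy": 0,"wz": -0.12},
    {"x": 0,"y": 0,"z": 0,"wx": 0,"wy": 0,"wz": -0.16},
    {"x": 0,"y": 0,"z": 0,"wx": 0,"wy": 0,"wz": -0.2},
    {"x": 0,"y": 0,"z": 0,"wx": 0,"wy": 0,"wz": -0.24},
    {"x": 0,"y": 0,"z": 0,"wx": 0,"wy": 0,"wz": -0.28},
    {"x": 0,"y": 0,"z": 0,"wx": 0,"wy": 0,"wz": -0.32},
    {"x": 0,"y": 0,"z": 0,"wx": 0,"wy": 0,"wz": -0.36},
    {"x": 0,"y": 0,"z": 0,"wx": 0,"wy": 0,"wz": -0.4},
    {"x": 0,"y": 0,"z": 0,"wx": 0,"wy": 0,"wz": -0.44},
    {"x": 0,"y": 0,"z": 0,"wx": 0,"wy": 0,"wz": -0.48},
  ],
)

```text
t: 13.42
eef_pos: [0.4518, 0.0821, 0.0863]
tool_rot: [0.0, 0.729, 0.685, 0.003]
contact_force: [0.1, -0.1, 0.3]
gripper_width: 0.998
```

Emit:
jog_arm(
  plan=[
    {"x": 0,"y": 0,"z": 0,"wx": 0,"wy": 0,"wz": -0.04},
    {"x": 0,"y": 0,"z": 0,"wx": 0,"wy": 0,"wz": -0.08},
    {"x": 0,"y": 0,"z": 0,"wx": 0,"wy": 0,"wz": -0.12},
    {"x": 0,"y": 0,"z": 0,"wx": 0,"wy": 0,"wz": -0.16},
    {"x": 0,"y": 0,"z": 0,"wx": 0,"wy": 0,"wz": -0.2},
    {"x": 0,"y": 0,"z": 0,"wx": 0,"wy": 0,"wz": -0.24},
    {"x": 0,"y": 0,"z": 0,"wx": 0,"wy": 0,"wz": -0.28},
    {"x": 0,"y": 0,"z": 0,"wx": 0,"wy": 0,"wz": -0.32},
    {"x": 0,"y": 0,"z": 0,"wx": 0,"wy": 0,"wz": -0.36},
    {"x": 0,"y": 0,"z": 0,"wx": 0,"wy": 0,"wz": -0.4},
    {"x": 0,"y": 0,"z": 0,"wx": 0,"wy": 0,"wz": -0.44},
    {"x": 0,"y": 0,"z": 0,"wx": 0,"wy": 0,"wz": -0.48},
  ],
)

```text
t: 14.42
eef_pos: [0.4507, 0.0821, 0.0851]
tool_rot: [0.001, 0.067, 0.998, 0.002]
contact_force: [0.3, 0.3, 0.7]
gripper_width: 1.005
```

```bash
python3 look.py w9; python3 gw.py .45 .0805 .005 .022 f
```

```text
[0.4507 0.0819 0.0851] [[-0.992   0.126   0.002 ]
 [ 0.126   0.992   0.004 ]
 [-0.0014  0.0042 -1.    ]] 14.4667 [ 0.0198  0.366  -0.3914  2.1653  0.2239  0.6447  0.9168]
{'location': [319.3, 223.2], 'confidence': 0.64} [0.4671 0.081  0.    ]
(448, 363, 31, 37) ((0.6495841145515442, 0.20859363675117493), (0.03226139023900032, 0.04928479343652725), 82.36503601074219)
(443, 259, 125, 102) ((0.551642656326294, 0.2572697103023529), (0.1758849024772644, 0.07375828921794891), 52.4959831237793)
(430, 226, 108, 14) ((0.4836682975292206, 0.21457335352897644), (0.08868362754583359, 0.008751251734793186), 79.7884750366211)
(293, 183, 52, 94) ((0.4659236967563629, 0.08060211688280106), (0.08197251707315445, 0.03308207541704178), 1.4559247493743896)
(422, 72, 30, 114) ((0.39728495478630066, 0.17621025443077087), (0.012420738115906715, 0.07994280755519867), 81.07341766357422)
(0, 0, 619, 137) ((0.32291701436042786, 0.07911694049835205), (0.4292486310005188, 0.08157328516244888), 89.32283020019531)
shift [ 0.0037 -0.0097  0.4007] turn [ 0.0014  0.0006 -0.0511]
[0.4508 0.082  0.0852] 14.5167 [ 0.0186  0.3656 -0.3897  2.1653  0.2224  0.6444  0.9061] [-0.3109  0.3268  1.0267] 1.0034340783012317
```

Emit:
jog_arm(
  plan=[
    {"x": 0.004,"y": -0.0097,"z": 0.05,"wx": 0.001,"wy": 0,"wz": -0.03},
    {"x": 0.004,"y": -0.0097,"z": 0.1,"wx": 0.001,"wy": 0,"wz": -0.051},
    {"x": 0.004,"y": -0.0097,"z": 0.15,"wx": 0.001,"wy": 0,"wz": -0.051},
    {"x": 0.004,"y": -0.0097,"z": 0.28,"wx": 0.001,"wy": 0,"wz": -0.051},
    {"x": 0.004,"y": -0.0097,"z": 0.37,"wx": 0.001,"wy": 0,"wz": -0.051},
    {"x": 0.004,"y": -0.0097,"z": 0.4,"wx": 0.001,"wy": 0,"wz": -0.051},
    {"x": 0.004,"y": -0.0097,"z": 0.4,"wx": 0.001,"wy": 0,"wz": -0.051},
    {"x": 0.004,"y": -0.0097,"z": 0.4,"wx": 0.001,"wy": 0,"wz": -0.051},
    {"x": 0.004,"y": -0.0097,"z": 0.4,"wx": 0.001,"wy": 0,"wz": -0.051},
  ],
)

```text
t: 15.27
eef_pos: [0.4505, 0.0808, 0.0058]
tool_rot: [0.001, -0.01, 1.0, 0.001]
contact_force: [-0.6, 0.1, -0.4]
gripper_width: 0.998
```

```bash
python3 gw.py .45 .0805 .005 .023 f
```

```text
shift [ 0.0023 -0.0014  0.0041] turn [ 0.0005  0.0009 -0.0008]
[0.4505 0.0808 0.0058] 15.2667 [-0.032   0.5163 -0.3375  2.2026  0.3671  0.4714  0.9335] [-0.6033  0.0947 -0.4174] 0.9976419770889985
```

Close and lift.

Emit:
jog_arm(
  plan=[
    {"x": 0,"y": 0,"z": 0,"wx": 0,"wy": 0,"wz": 0},
    {"x": 0,"y": 0,"z": 0,"wx": 0,"wy": 0,"wz": 0},
    {"x": 0,"y": 0,"z": 0,"wx": 0,"wy": 0,"wz": 0},
    {"x": 0,"y": 0,"z": 0,"wx": 0,"wy": 0,"wz": 0},
    {"x": 0,"y": 0,"z": 0,"wx": 0,"wy": 0,"wz": 0},
    {"x": 0,"y": 0,"z": 0,"wx": 0,"wy": 0,"wz": 0},
    {"x": 0,"y": 0,"z": 0,"wx": 0,"wy": 0,"wz": 0},
    {"x": 0,"y": 0,"z": 0,"wx": 0,"wy": 0,"wz": 0},
    {"x": 0,"y": 0,"z": 0,"wx": 0,"wy": 0,"wz": 0},
  ],
  hand=-1,
  grip_force=80,
)

```text
t: 16.02
eef_pos: [0.4509, 0.0809, 0.0066]
tool_rot: [0.002, -0.01, 1.0, 0.001]
contact_force: [-2.4, -0.4, 9.8]
gripper_width: 0.35
```

Emit:
jog_arm(
  plan=[
    {"x": 0,"y": 0,"z": -0.1,"wx": 0,"wy": 0,"wz": 0},
    {"x": 0,"y": 0,"z": -0.25,"wx": 0,"wy": 0,"wz": 0},
    {"x": 0,"y": 0,"z": -0.45,"wx": 0,"wy": 0,"wz": 0},
    {"x": 0,"y": 0,"z": -0.65,"wx": 0,"wy": 0,"wz": 0},
    {"x": 0,"y": 0,"z": -0.85,"wx": 0,"wy": 0,"wz": 0},
    {"x": 0,"y": 0,"z": -1,"wx": 0,"wy": 0,"wz": 0},
    {"x": 0,"y": 0,"z": -1,"wx": 0,"wy": 0,"wz": 0},
    {"x": 0,"y": 0,"z": -1,"wx": 0,"wy": 0,"wz": 0},
  ],
)

```text
t: 16.68
eef_pos: [0.4507, 0.0806, 0.2078]
tool_rot: [0.004, -0.01, 1.0, 0.001]
contact_force: [-1.1, -0.1, -4.3]
gripper_width: 0.352
```

```bash
python3 gw.py .46 .15 .22 -.18 f
python3 - <<'E'
from h import *
im,cal=snap('wrist','w10'); p,r,s=tool()
v=im.copy()
# expected block (underside centre at tool x -0.0165, z +0.006) drawn
for x in(-.0165-.039,-.0165+.039):
  for y in(-.016,.016):
    for z in(.006,.006-.022):
      q=proj(cal,p+r.as_matrix()@np.array([x,y,z]))[0]; print((x,y,z),q.round(1)); cv2.circle(v,tuple(int(a) for a in q.round()),2,(255,0,255),-1)
cv2.imwrite('pics/w10b.png',cv2.resize(v[120:400,170:470,::-1],None,fx=2,fy=2,interpolation=cv2.INTER_CUBIC))
E
```

```text
shift [-0.0541  0.3463 -0.0603] turn [0.0006 0.0022 0.0637]
[0.4507 0.0806 0.2078] 16.6833 [ 0.1328  0.1781 -0.492   2.058   0.1067  0.9219  1.1742] [-1.0693 -0.1252 -4.2858] 0.3522390769891216
(-0.0555, -0.016, 0.006) [295.2 324.2]
(-0.0555, -0.016, -0.016) [292.6 351.6]
(-0.0555, 0.016, 0.006) [342.9 324.1]
(-0.0555, 0.016, -0.016) [346.3 351.5]
(0.0225, -0.016, 0.006) [291.9 216. ]
(0.0225, -0.016, -0.016) [288.2 232.1]
(0.0225, 0.016, 0.006) [346.9 215.9]
(0.0225, 0.016, -0.016) [351.5 232. ]
```

View pics/w10b.png

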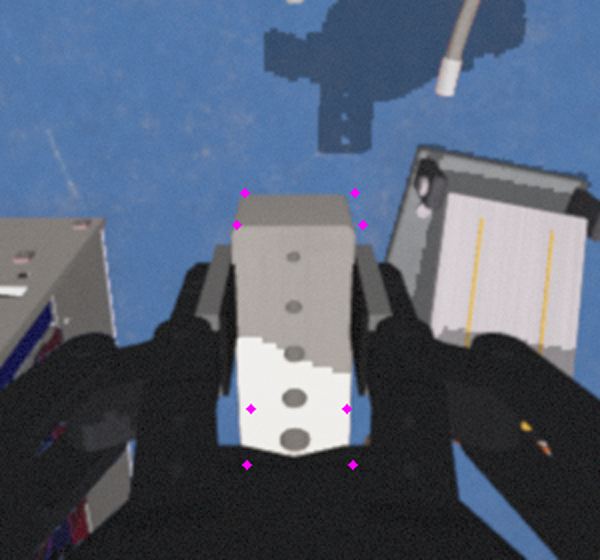

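```bash
sed -i 's/G=M@np.diag(\[1,-1,-1.\])/G=M@np.diag([-1,1,-1.])/; s/M.T@Rt@np.diag(\[1,-1,-1.\])/M.T@Rt@np.diag([-1,1,-1.])/' goto.py; python3 goto.py .04 .001 .06
```

```text
target [0.5067 0.2144 0.1164] shift [-0.2981  0.665   0.4501] turn [ 0.0148 -0.1402  0.0638]
now in stage [ 0.05   -0.1414  0.1546] tilt err(stage) [0.0464 0.4405 0.2003] F stage [-1.248  -1.1926 -3.6425] 16.7333 [ 0.1324  0.1801 -0.4915  2.06    0.1069  0.9216  1.1741]
```

Emit:
jog_arm(
  plan=[
    {"x": -0.05,"y": 0.1,"z": 0,"wx": 0.003,"wy": -0.02,"wz": 0.01},
    {"x": -0.1,"y": 0.25,"z": 0,"wx": 0.006,"wy": -0.05,"wz": 0.025},
    {"x": -0.2,"y": 0.4,"z": 0,"wx": 0.01,"wy": -0.085,"wz": 0.04},
    {"x": -0.25,"y": 0.55,"z": 0.05,"wx": 0.0148,"wy": -0.12,"wz": 0.055},
    {"x": -0.298,"y": 0.665,"z": 0.15,"wx": 0.0148,"wy": -0.14,"wz": 0.064},
    {"x": -0.298,"y": 0.665,"z": 0.3,"wx": 0.0148,"wy": -0.14,"wz": 0.064},
    {"x": -0.298,"y": 0.665,"z": 0.4,"wx": 0.0148,"wy": -0.14,"wz": 0.064},
    {"x": -0.298,"y": 0.665,"z": 0.45,"wx": 0.0148,"wy": -0.14,"wz": 0.064},
    {"x": -0.298,"y": 0.665,"z": 0.45,"wx": 0.0148,"wy": -0.14,"wz": 0.064},
    {"x": -0.298,"y": 0.665,"z": 0.45,"wx": 0.0148,"wy": -0.14,"wz": 0.064},
    {"x": -0.298,"y": 0.665,"z": 0.45,"wx": 0.0148,"wy": -0.14,"wz": 0.064},
  ],
)

```text
t: 17.65
eef_pos: [0.5061, 0.2136, 0.1159]
tool_rot: [0.219, 0.09, 0.971, -0.021]
contact_force: [0.8, -0.5, -2.2]
gripper_width: 0.351
```

```bash
python3 goto.py .04 .001 .03
python3 - <<'E'
from h import *
import pickle
im,cal=snap('wrist','w11'); p,r,s=tool()
pickle.dump((cal,p,r.as_matrix()),open('w11.pkl','wb'))
S=np.load('stage.npz'); o,M=S['o'],S['M']
v=im.copy()
P=[(0,.044,0),(0,-.044,0),(.107,.045,.044),(.107,-.045,.044)]+[(x,y,0) for x in(.01,.03,.08) for y in(-.022,.022)]
for q in proj(cal,np.array([o+M@np.array(k) for k in P])): print(q.round(1)); cv2.circle(v,tuple(int(a) for a in q.round()),2,(255,0,255),-1)
cv2.imwrite('pics/w11b.png',cv2.resize(v[80:400,150:490,::-1],None,fx=1.8,fy=1.8,interpolation=cv2.INTER_CUBIC))
E
```

```text
target [0.5194 0.212  0.0893] shift [-0.0031  0.0047  0.1484] turn [-0.0007 -0.0008  0.0001]
now in stage [0.0395 0.0001 0.0597] tilt err(stage) [-0.0022  0.0026  0.0003] F stage [-0.1468 -0.3493 -2.3496] 17.65 [-0.3979  0.3412 -0.3718  2.2054  1.0047  0.5666 -0.2026]
[377.4 165.4]
[259.5 165.6]
[381.4 324.9]
[256. 325.]
[289.4 178.6]
[347.4 178.5]
[290.2 203.5]
[346.6 203.4]
[292.1 259.9]
[344.6 259.9]
```

View pics/w11b.png

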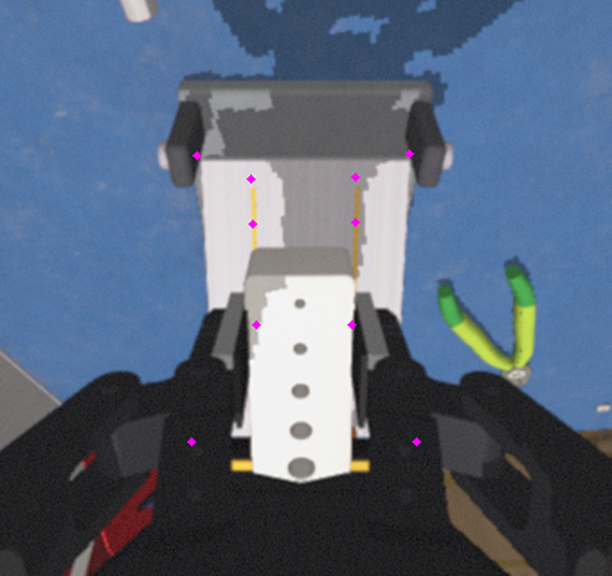

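```bash
cat >> fit.py <<'E'
c7=pickle.load(open('w7.pkl','rb'))[0]; c11=pickle.load(open('w11.pkl','rb'))[0]
pts+=[(c7,(.107,.045,.044),(260.6,144.8),1.5),(c7,(.107,-.045,.044),(366.1,144.8),1.5),(c7,(.135,.044,0),(268.3,109.4),1.5),(c7,(.135,-.044,0),(358.9,109.4),1.5),
 (c7,(.128,.025,.014),(286.7,117.2),1.5),(c7,(.128,-.025,.014),(340,117.2),1.5),(c7,(.089,0,0),(313.8,153.9),3),(c7,(.113,0,.032),(315.2,138.8),3),
 (c11,(0,-.044,0),(261.1,168.9),1.5),(c11,(0,.044,0),(377.8,168.9),1.5)]
def res2(v):
    b=v[4:6]; out=[]
    o,M=pose(v)
    for c,P,q,s in pts:
        out+=list((proj(c,o+M@np.array(P))[0]+(b if c not in (cs,ct) else 0)-q)/s)
    for y,u in((-.022,290.8),(.022,348.1)): out.append((proj(c11,o+M@[.03,y,0])[0][0]+b[0]-u)/1.)
    for D,y in((L,.022),(Rr,-.022)):
        a,e=proj(cal,np.array([o+M@[.02,y,0],o+M@[.1,y,0]]))+b; d=(e-a)/np.linalg.norm(e-a)
        out+=list((d[0]*(D[:,1]-a[1])-d[1]*(D[:,0]-a[0]))/len(D)**.5*3)
    return np.r_[out,b/2]
f2=least_squares(res2,np.r_[f.x,0,0],loss='soft_l1')
print('refit',f2.x,np.sqrt(np.diag(np.linalg.inv(f2.jac.T@f2.jac))))
o,M=pose(f2.x); np.savez('stage.npz',o=o,M=M)
E
sed -i 's/c not in (cs,ct)/not (c is cs or c is ct)/' fit.py
python3 fit.py|tail -1; python3 goto.py .04 .0015 .02
```

```text
refit [ 0.498   0.2153 -0.1774  0.4597  0.5757  1.3808] [0.0006 0.0004 0.0067 0.0162 0.3202 0.6257]
target [0.5248 0.212  0.0807] shift [-0.0024  0.008   0.2021] turn [-0.0012 -0.0048 -0.0022]
now in stage [0.0401 0.0001 0.0604] tilt err(stage) [-0.0038  0.015  -0.007 ] F stage [-0.5952  0.0662 -1.4199] 17.7 [-0.3971  0.3398 -0.3719  2.2046  1.0052  0.5665 -0.2033]
```

Emit:
jog_arm(
  plan=[
    {"x": -0.002,"y": 0.01,"z": 0.08,"wx": -0.001,"wy": -0.005,"wz": -0.002},
    {"x": -0.002,"y": 0.01,"z": 0.16,"wx": -0.001,"wy": -0.005,"wz": -0.002},
    {"x": -0.002,"y": 0.01,"z": 0.22,"wx": -0.001,"wy": -0.005,"wz": -0.002},
    {"x": -0.002,"y": 0.01,"z": 0.242,"wx": -0.001,"wy": -0.005,"wz": -0.002},
    {"x": -0.002,"y": 0.01,"z": 0.242,"wx": -0.001,"wy": -0.005,"wz": -0.002},
    {"x": -0.002,"y": 0.01,"z": 0.242,"wx": -0.001,"wy": -0.005,"wz": -0.002},
    {"x": -0.002,"y": 0.01,"z": 0.242,"wx": -0.001,"wy": -0.005,"wz": -0.002},
  ],
)

```text
t: 18.28
eef_pos: [0.5286, 0.212, 0.0747]
tool_rot: [0.228, 0.087, 0.97, -0.02]
contact_force: [1.1, -0.6, -3.2]
gripper_width: 0.351
```

```bash
python3 goto.py .04 .0025 .0064; python3 -c "
from h import *
p,r,s=tool(); print(r.as_matrix().T@s['torque'], r.as_matrix().T@s['contact_force'])"
```

```text
target [0.5309 0.2119 0.0685] shift [0.0036 0.0018 0.0328] turn [ 0.0001  0.0006 -0.0005]
now in stage [0.0407 0.0021 0.013 ] tilt err(stage) [ 0.0003 -0.0019 -0.0016] F stage [-0.366  -0.3519 -3.3719] 18.2833 [-0.4344  0.4363 -0.3035  2.203   1.2032  0.5103 -0.377 ]
[-0.01316688  0.79780564  0.04111581] [ 0.37196941 -0.35357242  3.3710319 ]
```

Emit:
jog_arm(
  plan=[
    {"x": 0,"y": 0,"z": 0.012,"wx": 0,"wy": 0,"wz": 0},
    {"x": 0,"y": 0,"z": 0.024,"wx": 0,"wy": 0,"wz": 0},
    {"x": 0,"y": 0,"z": 0.034,"wx": 0,"wy": 0,"wz": 0},
    {"x": 0,"y": 0,"z": 0.034,"wx": 0,"wy": 0,"wz": 0},
    {"x": 0,"y": 0,"z": 0.034,"wx": 0,"wy": 0,"wz": 0},
  ],
)

```text
t: 18.7
eef_pos: [0.5315, 0.2122, 0.0698]
tool_rot: [0.229, 0.086, 0.969, -0.02]
contact_force: [-9.3, -0.3, 11.2]
gripper_width: 0.35
```

```bash
cat > st.py <<'E'
from goto import *
p,r,s=tool(); Rt=r.as_matrix()
print('stage pos',M.T@(p-o),'tilt',R.from_matrix(M.T@Rt@np.diag([-1,1,-1.])).as_rotvec(),'Ftool',Rt.T@s['contact_force'],'Ttool',Rt.T@s['torque'],s['t'],s['gripper_width'],s['q'])
E
python3 st.py
```

```text
stage pos [0.041  0.0028 0.0073] tilt [ 0.0013 -0.0037 -0.0004] Ftool [  3.1904  -1.9494 -14.0654] Ttool [ 0.6245  0.5468 -0.0725] 18.7 0.3495033664087994 [-0.4378  0.4482 -0.2963  2.2011  1.2266  0.5047 -0.3969]
```

Emit:
jog_arm(
  plan=[
    {"x": 0,"y": 0,"z": 0,"wx": 0,"wy": -0.004,"wz": 0},
    {"x": 0,"y": 0,"z": 0,"wx": 0,"wy": -0.007,"wz": 0},
    {"x": 0,"y": 0,"z": 0,"wx": 0,"wy": -0.007,"wz": 0},
    {"x": 0,"y": 0,"z": 0,"wx": 0,"wy": -0.007,"wz": 0},
  ],
)

```text
t: 19.03
eef_pos: [0.5312, 0.2125, 0.0697]
tool_rot: [0.239, 0.086, 0.967, -0.021]
contact_force: [-2.4, -0.0, 0.1]
gripper_width: 0.348
```

```bash
python3 st.py
```

```text
stage pos [0.0407 0.0031 0.0074] tilt [ 0.0016 -0.0251  0.0002] Ftool [ 1.9996 -0.4645 -1.2184] Ttool [ 0.146   1.1582 -0.0077] 19.0333 0.3482945987211221 [-0.4591  0.4483 -0.2838  2.2137  1.2822  0.5087 -0.4617]
```

Emit:
jog_arm(
  plan=[
    {"x": 0,"y": 0,"z": 0.004,"wx": 0,"wy": 0,"wz": 0},
    {"x": 0,"y": 0,"z": 0.007,"wx": 0,"wy": 0,"wz": 0},
    {"x": 0,"y": 0,"z": 0.007,"wx": 0,"wy": 0,"wz": 0},
    {"x": 0,"y": 0,"z": 0.007,"wx": 0,"wy": 0,"wz": 0},
  ],
)

```text
t: 19.37
eef_pos: [0.5312, 0.2124, 0.0696]
tool_rot: [0.24, 0.086, 0.967, -0.021]
contact_force: [-13.7, -2.7, 16.1]
gripper_width: 0.355
```

```bash
python3 st.py
```

```text
stage pos [0.0407 0.003  0.0073] tilt [ 0.0014 -0.0262  0.0004] Ftool [  4.0461  -5.0216 -20.3142] Ttool [ 1.1131  1.3541 -0.0012] 19.3667 0.35533602077915755 [-0.4593  0.4487 -0.2842  2.2142  1.2856  0.5095 -0.4652]
```

```bash
python3 -c "
from h import *
S=np.load('stage.npz'); np.savez('stage.npz',o=S['o'],M=R.from_euler('ZY',[-.1774,-.4845]).as_matrix())"; python3 st.py
```

```text
stage pos [0.0408 0.003  0.0063] tilt [ 0.0014 -0.0014  0.0004] Ftool [  4.0461  -5.0216 -20.3142] Ttool [ 1.1131  1.3541 -0.0012] 19.3667 0.35533602077915755 [-0.4593  0.4487 -0.2842  2.2142  1.2856  0.5095 -0.4652]
```

Emit:
jog_arm(
  plan=[
    {"x": -0.015,"y": 0,"z": 0.004,"wx": 0,"wy": 0,"wz": 0},
    {"x": -0.03,"y": 0,"z": 0.004,"wx": 0,"wy": 0,"wz": 0},
    {"x": -0.045,"y": 0,"z": 0.004,"wx": 0,"wy": 0,"wz": 0},
    {"x": -0.06,"y": 0,"z": 0.004,"wx": 0,"wy": 0,"wz": 0},
    {"x": -0.06,"y": 0,"z": 0.004,"wx": 0,"wy": 0,"wz": 0},
    {"x": -0.06,"y": 0,"z": 0.004,"wx": 0,"wy": 0,"wz": 0},
  ],
)

```text
t: 19.87
eef_pos: [0.5393, 0.2122, 0.0739]
tool_rot: [0.238, 0.084, 0.967, -0.02]
contact_force: [-15.0, 2.4, 8.9]
gripper_width: 0.353
```

```bash
python3 st.py
```

```text
stage pos [0.0499 0.0042 0.0064] tilt [0.0038 0.0021 0.0026] Ftool [  9.3431  -0.1743 -14.9847] Ttool [0.3559 2.5259 0.127 ] 19.8667 0.35263366898695386 [-0.4431  0.4468 -0.2868  2.1968  1.2539  0.5064 -0.414 ]
```

Emit:
jog_arm(
  plan=[
    {"x": -0.02,"y": -0.004,"z": 0.0035,"wx": 0,"wy": 0,"wz": 0},
    {"x": -0.04,"y": -0.009,"z": 0.0035,"wx": 0,"wy": 0,"wz": 0},
    {"x": -0.06,"y": -0.009,"z": 0.0035,"wx": 0,"wy": 0,"wz": 0},
    {"x": -0.075,"y": -0.009,"z": 0.0035,"wx": 0,"wy": 0,"wz": 0},
    {"x": -0.085,"y": -0.009,"z": 0.0035,"wx": 0,"wy": 0,"wz": 0},
    {"x": -0.085,"y": -0.009,"z": 0.0035,"wx": 0,"wy": 0,"wz": 0},
    {"x": -0.085,"y": -0.009,"z": 0.0035,"wx": 0,"wy": 0,"wz": 0},
  ],
)

```text
t: 20.45
eef_pos: [0.5517, 0.2097, 0.0808]
tool_rot: [0.237, 0.083, 0.968, -0.018]
contact_force: [-13.3, 3.4, 7.2]
gripper_width: 0.352
```

```bash
python3 st.py
```

```text
stage pos [0.0643 0.0039 0.0065] tilt [0.0065 0.0051 0.0047] Ftool [  8.8152   1.1379 -12.6973] Ttool [0.1616 2.3563 0.0242] 20.45 0.3516507772436598 [-0.4171  0.4436 -0.2905  2.1726  1.2114  0.5029 -0.3422]
```

Emit:
jog_arm(
  plan=[
    {"x": -0.012,"y": -0.004,"z": 0.004,"wx": 0.001,"wy": -0.001,"wz": 0.001},
    {"x": -0.024,"y": -0.01,"z": 0.004,"wx": 0.002,"wy": -0.002,"wz": 0.0015},
    {"x": -0.034,"y": -0.01,"z": 0.004,"wx": 0.002,"wy": -0.002,"wz": 0.0015},
    {"x": -0.042,"y": -0.01,"z": 0.004,"wx": 0.002,"wy": -0.002,"wz": 0.0015},
    {"x": -0.042,"y": -0.01,"z": 0.004,"wx": 0.002,"wy": -0.002,"wz": 0.0015},
    {"x": -0.042,"y": -0.01,"z": 0.004,"wx": 0.002,"wy": -0.002,"wz": 0.0015},
  ],
)

```text
t: 20.95
eef_pos: [0.5565, 0.2084, 0.0834]
tool_rot: [0.238, 0.084, 0.967, -0.02]
contact_force: [-14.4, 2.7, 7.2]
gripper_width: 0.355
```

```bash
python3 st.py
```

```text
stage pos [0.0699 0.0036 0.0066] tilt [0.003  0.002  0.0024] Ftool [  9.6345   0.1801 -13.1441] Ttool [0.139  2.4964 0.0571] 20.95 0.35456623549478855 [-0.4125  0.4436 -0.2901  2.1638  1.2015  0.5081 -0.3274]
```

Emit:
jog_arm(
  plan=[
    {"x": -0.012,"y": -0.004,"z": 0.004,"wx": 0.001,"wy": -0.001,"wz": 0.0007},
    {"x": -0.024,"y": -0.008,"z": 0.004,"wx": 0.001,"wy": -0.001,"wz": 0.0007},
    {"x": -0.032,"y": -0.008,"z": 0.004,"wx": 0.001,"wy": -0.001,"wz": 0.0007},
    {"x": -0.032,"y": -0.008,"z": 0.004,"wx": 0.001,"wy": -0.001,"wz": 0.0007},
    {"x": -0.032,"y": -0.008,"z": 0.004,"wx": 0.001,"wy": -0.001,"wz": 0.0007},
  ],
)

```text
t: 21.37
eef_pos: [0.5588, 0.2078, 0.0846]
tool_rot: [0.237, 0.084, 0.968, -0.02]
contact_force: [-15.6, 2.7, 6.2]
gripper_width: 0.351
```

```bash
python3 st.py
```

```text
stage pos [0.0726 0.0034 0.0066] tilt [0.0025 0.0033 0.0028] Ftool [ 11.2032   0.0005 -12.7896] Ttool [0.1782 2.8673 0.1597] 21.3667 0.3510875241183695 [-0.4071  0.4435 -0.2917  2.1584  1.1909  0.5091 -0.3115]
```

Emit:
jog_arm(
  plan=[
    {"x": -0.012,"y": -0.004,"z": 0.004,"wx": 0.001,"wy": -0.001,"wz": 0.0007},
    {"x": -0.024,"y": -0.006,"z": 0.004,"wx": 0.001,"wy": -0.001,"wz": 0.0007},
    {"x": -0.032,"y": -0.006,"z": 0.004,"wx": 0.001,"wy": -0.001,"wz": 0.0007},
    {"x": -0.032,"y": -0.006,"z": 0.004,"wx": 0.001,"wy": -0.001,"wz": 0.0007},
    {"x": -0.032,"y": -0.006,"z": 0.004,"wx": 0.001,"wy": -0.001,"wz": 0.0007},
  ],
)

```text
t: 21.78
eef_pos: [0.5588, 0.2078, 0.0846]
tool_rot: [0.235, 0.084, 0.968, -0.021]
contact_force: [-22.9, 3.3, 7.9]
gripper_width: 0.353
```

```bash
python3 st.py
python3 - <<'E'
from h import *
im,cal=snap('wrist','w12'); im2,_=snap('top','t2')
cv2.imwrite('pics/w12b.png',cv2.resize(im[60:400,150:490,::-1],None,fx=1.7,fy=1.7,interpolation=cv2.INTER_CUBIC))
E
```

```text
stage pos [0.0726 0.0034 0.0065] tilt [0.0016 0.0079 0.0043] Ftool [ 16.8985  -0.6541 -17.6115] Ttool [0.3724 4.0887 0.2313] 21.7833 0.3531639358900805 [-0.4026  0.444  -0.2951  2.1552  1.1784  0.5103 -0.2961]
```

View pics/w12b.png

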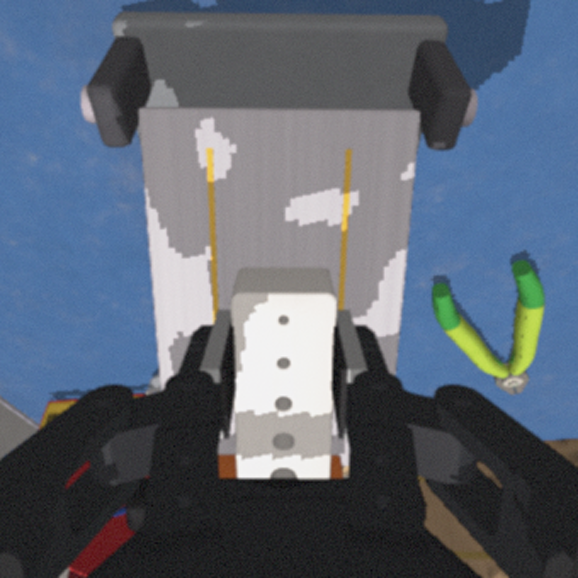

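Emit:
jog_arm(
  plan=[
    {"x": -0.018,"y": -0.004,"z": 0.005,"wx": 0.0005,"wy": -0.002,"wz": 0.001},
    {"x": -0.018,"y": -0.004,"z": 0.005,"wx": 0.0005,"wy": -0.003,"wz": 0.0014},
    {"x": -0.018,"y": -0.004,"z": 0.005,"wx": 0.0005,"wy": -0.003,"wz": 0.0014},
    {"x": -0.018,"y": -0.004,"z": 0.005,"wx": 0.0005,"wy": -0.003,"wz": 0.0014},
    {"x": -0.018,"y": -0.004,"z": 0.005,"wx": 0.0005,"wy": -0.003,"wz": 0.0014},
    {"x": -0.018,"y": -0.004,"z": 0.005,"wx": 0.0005,"wy": -0.003,"wz": 0.0014},
  ],
)

```text
t: 22.38
eef_pos: [0.5588, 0.2079, 0.0846]
tool_rot: [0.238, 0.085, 0.967, -0.021]
contact_force: [-18.8, 0.3, 10.6]
gripper_width: 0.351
```

```bash
python3 st.py
```

```text
stage pos [0.0726 0.0034 0.0066] tilt [0.0014 0.0023 0.0025] Ftool [ 11.5002  -3.0067 -17.9984] Ttool [0.6254 3.0007 0.0671] 22.3833 0.35129101499401505 [-0.4085  0.4438 -0.2911  2.1585  1.1925  0.5105 -0.3142]
```

```bash
python3 -c "
from station import bot; print(bot.hand_in())"; python3 st.py
```

```text
the job is handed in; nothing more can be done
None
the job is handed in; nothing more can be done
```

The block is home against the orange stop, still gripped and pressed onto the face, and I handed the job in at about 22.4 s. `hand_in` gave no verdict.

**What I did**
- My first grip left joint 7 about 0.003 rad from its limit over the stage. I set the block back on the trolley, turned the gripper half a turn and gripped it again. The order check may depend on this, because the block was lifted, put down and lifted again.
- I laid the block on the lower face about 32 mm short of home. The first touch was on the uphill end, so I tilted it about 0.02 rad more until the forces showed flush contact. The pictures gave a slope of about 0.46 rad; contact suggested about 0.485 rad.
- I slid it up under the lamp bar until it stopped moving. It then stayed at 72.6 mm (tool tip, along the face) while the push along the slope rose from 11 to 17 N.

**Last checks**

| Check | Result |
|---|---|
| Position up the slope | at the stop, within about 1–2 mm of the camera estimate |
| Centring | about 2 mm off towards +y (allowed 6 mm) |
| Squareness | about 0.003 rad off |
| Tilt from flush | about 0.002 rad off the contact-based slope |
| Press on the face | about 18 N |
| Push against the stop | about 11 N |

**Disagreements and limits**
- The camera and contact slopes differ by about 0.025 rad. I used the contact value.
- The tool-tip position puts the block at y = +3.4 mm if it sits central in the jaws. The last wrist picture shows about +2 mm, and both are within tolerance.
- I did not measure the other loose things again at the end. The arm did not go near them.

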